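Fill the empty cells of a light-tight jar crate by feel

TASK

Two of the four cells of the grey light-tight crate already hold a jar, but its roof and saloon doors hide which: feel behind the doors for the two empty cells. Push the two amber jars from the bench, standing, one through the doors of each empty cell, all the way back until the doors have swung shut behind it. Do not knock a jar over, and leave the tube rack, bottle and beaker where they are.

Things in the scene. Friction and masses are not known exactly. Their poses are not given: they have to be found in the camera images.
- crate: Grey light-tight crate fixed to the bench, 254 wide (y) x 80 deep (x) x 59 mm high: opaque roof (4 mm), side and back walls, no floor (jars stand on the bench). Origin on the bench, middle of the door plane at its front; +x points into the cells. Four cells side by side, 56 wide, 48 to 55 high, 72 mm deep behind the door plane, 6 mm walls between.
- cell0 (a point): Middle of the mouth of cell 0, on the bench in the door plane (crate y = -93 mm); axes as the crate's. A jar standing home has its centre 47 mm in (+x). Two of the four cells hold a jar like the loose ones, standing at the back wall, nearest side about 23 mm behind the door plane, unable to go deeper.
- cell1 (a point): Middle of the mouth of cell 1, on the bench in the door plane (crate y = -31 mm); axes as the crate's. A jar standing home has its centre 47 mm in (+x). What is pushed through the doors of a full cell is stopped about 23 mm in; in an empty cell it meets only the doors until the back wall.
- cell2 (a point): Middle of the mouth of cell 2, on the bench in the door plane (crate y = 31 mm); axes as the crate's. A jar standing home has its centre 47 mm in (+x). Fingers tilted about 40 degrees, tips forward and 15 to 25 mm above the bench, reach about 30 mm in; deeper, a wide gripper meets the cell walls or roof.
- cell3 (a point): Middle of the mouth of cell 3, on the bench in the door plane (crate y = 93 mm); axes as the crate's. A jar standing home has its centre 47 mm in (+x). The cell walls stand 2 mm proud of the door plane; the roof (underside 55 mm high) starts 17 mm behind it; the doors' top flanges cover the gap.
- door0r (a joint): Door leaf of cell 0, upright hinge at the cell's -y wall: 0 shut, 1.57 rad fully inward. All leaves: black, 26.5 mm wide, 3 mm thick, from 3 to 50 mm (r) or 53 mm (l) above the bench, two to a cell, 3 mm slit between, with a 24 mm flange inward along the top that turns with the leaf; light push (about 1 N), spring shut.
- door0l (a joint): Door leaf of cell 0, upright hinge at the cell's +y wall: 0 shut, 1.57 rad fully inward.
- door1r (a joint): Door leaf of cell 1, upright hinge at the cell's -y wall: 0 shut, 1.57 rad fully inward.
- door1l (a joint): Door leaf of cell 1, upright hinge at the cell's +y wall: 0 shut, 1.57 rad fully inward.
- door2r (a joint): Door leaf of cell 2, upright hinge at the cell's -y wall: 0 shut, 1.57 rad fully inward.
- door2l (a joint): Door leaf of cell 2, upright hinge at the cell's +y wall: 0 shut, 1.57 rad fully inward.
- door3r (a joint): Door leaf of cell 3, upright hinge at the cell's -y wall: 0 shut, 1.57 rad fully inward.
- door3l (a joint): Door leaf of cell 3, upright hinge at the cell's +y wall: 0 shut, 1.57 rad fully inward.
- jar_a: Amber glass sample jar with a white screw cap, round, 48 mm in diameter, 46 mm high, 0.1 to 0.17 kg, loose and upright on the bench; origin at the centre of its underside, z up its axis. The two jars are alike.
- jar_b: Amber glass sample jar with a white screw cap, round, 48 mm in diameter, 46 mm high, 0.1 to 0.17 kg, loose and upright on the bench; origin at the centre of its underside, z up its axis. The two jars are alike.
- tube_rack: Bystander: yellow two-row tube rack, 70 x 130 x 89 mm; origin centre of its underside.
- reagent: Bystander: white reagent bottle, 70 mm in diameter, 150 mm high; origin centre of its underside.
- beaker: Bystander: small glass beaker, 70 mm in diameter, 85 mm high; origin centre of its underside.

How it is judged (in metres and radians):
At the end, for the whole second after the job is handed in: Both loose jars stand upright (within 0.1 rad) and at rest on the bench inside the crate, each in a cell of its own (centre within 12 mm of the cell's middle line and 40 to 54 mm behind the door plane), and all eight door leaves are shut (under 0.2 rad) (x of jar_a in the frame of crate between 0.04 and 0.054 m and (y of jar_a in the frame of cell0 between -0.012 and 0.012 m or y of jar_a in the frame of cell1 between -0.012 and 0.012 m or y of jar_a in the frame of cell2 between -0.012 and 0.012 m or y of jar_a in the frame of cell3 between -0.012 and 0.012 m) and height (world z) of each of jar_a, jar_b below 0.008 m and angle between each of jar_a, jar_b's own z axis and vertical below 0.1 rad and linear speed of each of jar_a, jar_b below 0.02 m/s and x of jar_b in the frame of crate between 0.04 and 0.054 m and (y of jar_b in the frame of cell0 between -0.012 and 0.012 m or y of jar_b in the frame of cell1 between -0.012 and 0.012 m or y of jar_b in the frame of cell2 between -0.012 and 0.012 m or y of jar_b in the frame of cell3 between -0.012 and 0.012 m) and value of joint each of door0r, door0l, door1r, door1l, door2r, door2l, door3r, door3l below 0.2 rad); the robot touches nothing.
It fails at once if a jar is knocked over (tilted more than 0.7 rad) (angle between any of jar_a, jar_b's own z axis and vertical above 0.7 rad).
It fails at once if the tube rack, bottle or beaker is moved more than 30 mm (distance of any of tube_rack, reagent, beaker from where it was at the start of the episode above 0.03 m).
It also fails if it takes over 72 s, if anything falls off the work surface, if the arm or the gripper's body presses on something with over 40 N, if the wrist force passes 120 N, or if a joint passes its speed limit or range.

ROBOT

A 7-joint arm with a two-finger parallel gripper is mounted at the origin on the work surface. World frame = base frame: x ahead of the robot, y to its left, z up, the work surface at z = 0. Lengths are in m, angles in degrees, forces in N, time in s.
With the tool pointing down it reaches from about 0.425 to 0.825 m from the base axis. Payload 3.6 kg.
Tool frame: the origin (TCP) lies midway between the tips of the shut fingers; the grasp point (between the pads) lies 19 mm behind it; z points along the fingers, y is the line along which they close (so a half turn about z gives the same grasp; the last joint's range is limited). The gripper opens to 85 mm and grips with 20 to 120 N. Pads are 22 mm wide; open, the fingers measure 114 mm over their backs; the gripper's body (76 mm by 85 mm) begins 54 mm behind the grasp point. The pads swing forward as they close: fully open they stand 13 mm farther back than shut.
Start: joints at [62.08, 35.231, -0.722, 81.555, 0.464, 63.22, -2.315], TCP at [0.289, -0.582, 0.231] pointing down, gripper open.
Joint ranges: [-178.69, 178.69], [-17.37, 117.87], [-77.05, 75.6], [15.02, 138.74], [-78.02, 258.01], [0.78, 113.62], [-162.83, 162.83]. Speed limits (degrees/s): [159.86, 159.86, 180, 180, 180, 180, 180].

INTERFACE

Orientations are given as [roll, pitch, yaw] about the fixed x, y, z axes, in that order (R = Rz(yaw) Ry(pitch) Rx(roll)).
In Python, from bench import arm gives the robot as it stands.
- The arm moves only by the tool servo_tool, never from a script. Its argument "commands" is a list of rows, each a list of 7 numbers: the opening, from 0 (shut) to 1 (fully open), then the shift along the tool's x, y, z in units of 50 mm (1.0 is 50 mm), then the turn, a rotation vector about the tool's x, y, z in units of 10 degrees (1.0 is 10 degrees). In form: [[gripper, dx, dy, dz, ax, ay, az], ...]. A call has 1 to 20 rows; each row shifts and turns the commanded pose from where the row before left it, along the tool's axes as they then stand; what a row does not reach is not made up. A row lasts 1/8 s, in which the tool goes at most 62.5 mm and 10.7 degrees, less where a joint would pass 70% of its speed; a pose out of reach is approached as far as the arm can. A call with a number of a shift or a turn outside -1 to 1 is refused whole. A call with a gripper value outside its range is refused whole. The fingers move at their own pace and stop on an object; the grip force is fixed at half the most. Time passes only in rows, so rows that do not move let the fingers close. It gives the time, the measured TCP pose, the force, the opening and the grip force at its end, in the units of the state.
- arm.get_state(): the state, without advancing time (a new reading comes with each control period).
- arm.get_image(name): name is "scene" or "top"; returns (picture, depth): 420x560x3 uint8, red, green, blue; 420x560 float32, m along the optical axis (not along the pixel's ray), 0 where there is no reading.
- arm.camera_info(name): a dict with "mtx" (3x3 intrinsics, pixels), "world_from_camera" (4x4, takes a point from camera to world coordinates). Camera axes: x right, y down, z forward; pixel columns grow to the right and rows downward; lengths in m; the calibration is good to about 2 mm. A picture is of the moment at which its call begins. camera_info takes no time and is no camera call.
- arm.finish_job(): hands the job in; it is judged then, once.
The state is a dict: "time": time; "joint_pos": joint angles; "joint_vel": joint speeds; "effort": joint torques, N m; "position": TCP position; "tool_rot": TCP orientation; "ft_force": force on the tool from outside, world axes, zero at the start; "moment": the same for the moment, N m; "grip_width": opening from 0.0 (shut) to 1.0 (fully open); "grip_force": force on a finger pad.
Only numpy, scipy, OpenCV 4.12 (cv2) and the standard library are available. Lean on these libraries where they do the work, as an engineer would, in place of code of your own. Each camera call takes 0.05 s, during which the arm holds its last target. There are 200 camera calls.

## Working session

There is one attempt and no reset: what is moved stays moved. The work goes in short steps, Python scripts to look and compute and a tool call to move; the robot and the scene stay as the last step left them, time stands still between calls to the robot, and variables do not carry over. Pictures are saved under pics/ and viewed, at most 10 in all, crops included, and the job is handed in when it is done.

Besides the shell and the picture viewer there is one more tool, called after "Call:" as name([rows], argument=value, ...), one row to a line, values as JSON. servo_tool: Moves the arm, as the interface text tells. Its arguments: {"type":"object","properties":{"commands":{"type":"array"}},"required":["commands"]}

```bash
mkdir -p pics; cat > h.py <<'E'
import numpy as np, cv2
from bench import arm
def cloud(n):
    im,d=arm.get_image(n); c=arm.camera_info(n); K=np.array(c["mtx"]); T=np.array(c["world_from_camera"])
    v,u=np.indices(d.shape); P=np.stack([(u-K[0,2])/K[0,0]*d,(v-K[1,2])/K[1,1]*d,d],-1)@T[:3,:3].T+T[:3,3]
    P[d==0]=np.nan
    return im,P
E
python3 - <<'E'
from h import *
for n in("scene","top"):
    im,P=cloud(n); cv2.imwrite(f"pics/{n}0.png",im[...,::-1]); np.save(f"{n}.npy",P); np.save(f"{n}_im.npy",im)
print(arm.get_state())
E
```

```text
{'time': 0.1, 'joint_pos': array([62.08010989, 35.28338498, -0.72239612, 81.63142636,  0.46462345,
       63.22034067, -2.31573196]), 'joint_vel': array([-0.01050773, -0.04891032,  0.01159722, -0.24917892,  0.06227473,
        0.01764467,  0.00411968]), 'effort': array([ 1.45195278e-03, -4.70379424e+01,  2.60296622e-01, -1.71570379e+01,
        1.01196463e-02,  5.87219154e-03,  9.41801432e-06]), 'position': array([ 0.28872795, -0.58158854,  0.23026182]), 'tool_rot': array([-1.79867755e+02,  2.38715620e-03,  2.64041719e+01]), 'ft_force': array([0.68816755, 0.05678081, 0.45894693]), 'moment': array([-0.02836753,  0.00970151,  0.00542743]), 'grip_force': 0.0, 'grip_width': 0.997171323659649}
```

View pics/top0.png

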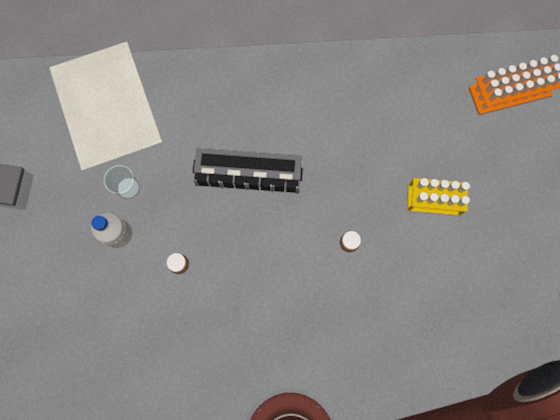

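View pics/scene0.png

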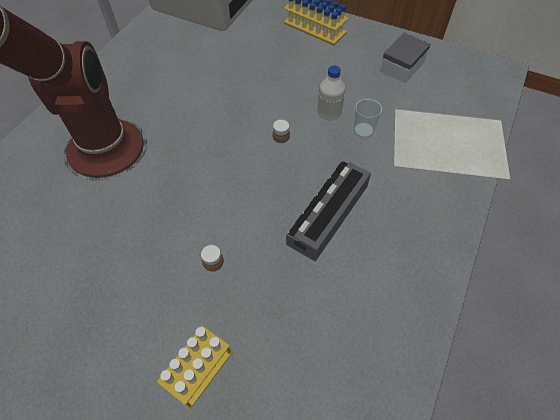

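The top view shows the crate at about (195–300, 150–190) with its doors facing the robot. The jars are at (177,263) and (351,241), the bottle at (108,228), the beaker at (122,183) and the rack at (438,197).

```bash
python3 - <<'E'
from h import *
P=np.load("top.npy"); im=np.load("top_im.npy")
for n,(u,v) in dict(A=(351,241),B=(177,263)).items():
    Q=P[v-14:v+15,u-14:u+15].reshape(-1,3); I=im[v-14:v+15,u-14:u+15].reshape(-1,3)
    m=(Q[:,2]>.038)&(I.min(1)>150); q=Q[m]; c,r=cv2.minEnclosingCircle(q[:,:2].astype(np.float32)); print(n,m.sum(),q.mean(0),c,r)
Q=P[135:205,180:315].reshape(-1,3); m=(Q[:,2]>.045)&(Q[:,2]<.075); q=Q[m]
print("crate",m.sum(),cv2.minAreaRect(q[:,:2].astype(np.float32)), cv2.boxPoints(cv2.minAreaRect(q[:,:2].astype(np.float32))))
S=np.load("scene.npy");Q=S[150:270,275:380].reshape(-1,3); m=(Q[:,2]>.045)&(Q[:,2]<.075);q=Q[m]
print("crate s",m.sum(),cv2.boxPoints(cv2.minAreaRect(q[:,:2].astype(np.float32))))
I=np.load("scene_im.npy")
for n,(u,v) in dict(A=(211,255),B=(281,127)).items():
    Q=S[v-14:v+15,u-14:u+15].reshape(-1,3); J=I[v-14:v+15,u-14:u+15].reshape(-1,3)
    m=(Q[:,2]>.04)&(J.min(1)>150); q=Q[m]; print(n,m.sum(),q.mean(0),cv2.minEnclosingCircle(q[:,:2].astype(np.float32)))
c=im[140:205,180:315]; cv2.imwrite("pics/crate.png",cv2.resize(c[...,::-1],None,fx=5.9,fy=5.9,interpolation=cv2.INTER_CUBIC))
for n,(u,v) in dict(bottle=(100,222),beaker=(120,175),rack=(438,190)).items(): print(n,P[v,u])
for v in range(146,196,2): print(v,P[v,248].round(4),im[v,248])
E
```

```text
A 254 [ 0.43477723 -0.17046945  0.04565192] (0.43489617109298706, -0.17105618119239807) 0.021959299221634865
B 270 [0.40843002 0.23959394 0.04570888] (0.40869006514549255, 0.23986342549324036) 0.021695075556635857
crate 3496 ((0.6222041845321655, 0.06330938637256622), (0.2627354562282562, 0.08199381083250046), 82.25475311279297) [[ 0.56387705 -0.06133479]
 [ 0.6451228  -0.07238498]
 [ 0.6805313   0.18795356]
 [ 0.59928554  0.19900376]]
crate s 3165 [[ 0.5626522  -0.06595002]
 [ 0.6432014  -0.07725105]
 [ 0.67956966  0.18196782]
 [ 0.5990204   0.19326885]]
A 255 [ 0.43412401 -0.17306659  0.04531573] ((0.43358972668647766, -0.17272567749023438), 0.02176865004003048)
B 139 [0.4083412  0.23763317 0.04504973] ((0.4088573157787323, 0.23826296627521515), 0.021782439202070236)
bottle [0.48961972 0.3786913  0.15289828]
beaker [0.63107127 0.37353219 0.0229655 ]
rack [ 0.54051885 -0.3885683   0.04712842]
146 [ 6.944e-01  5.970e-02 -3.000e-04] [136 138 136]
148 [0.6877 0.0598 0.0036] [136 139 136]
150 [0.6831 0.0601 0.0018] [142 140 141]
152 [0.6613 0.0584 0.0515] [116 114 113]
154 [0.6534 0.0583 0.06  ] [115 112 114]
156 [0.6484 0.0586 0.0603] [94 91 93]
158 [0.643  0.0588 0.0614] [44 42 44]
160 [0.6375 0.0589 0.063 ] [41 35 38]
162 [0.6322 0.0591 0.0642] [41 42 41]
164 [0.6288 0.0596 0.0592] [43 38 39]
166 [0.6234 0.0598 0.0608] [32 30 28]
168 [0.6178 0.0599 0.063 ] [66 64 67]
170 [0.6144 0.0604 0.0578] [124 121 123]
172 [0.6091 0.0606 0.0591] [117 116 119]
174 [0.6032 0.0607 0.0625] [121 119 120]
176 [0.6002 0.0612 0.0557] [82 82 82]
178 [0.5962 0.0616 0.0524] [41 37 40]
180 [0.5917 0.0619 0.0511] [44 45 43]
182 [0.5858 0.0619 0.0547] [40 39 37]
184 [0.5823 0.0624 0.0495] [95 95 95]
186 [0.5828 0.0635 0.0289] [76 77 76]
188 [0.5823 0.0645 0.0118] [69 68 69]
190 [ 5.804e-01  6.530e-02 -2.000e-04] [131 130 133]
192 [ 0.5757  0.0656 -0.0018] [142 144 143]
194 [ 0.5703  0.0658 -0.0007] [141 140 142]
```

View pics/crate.png

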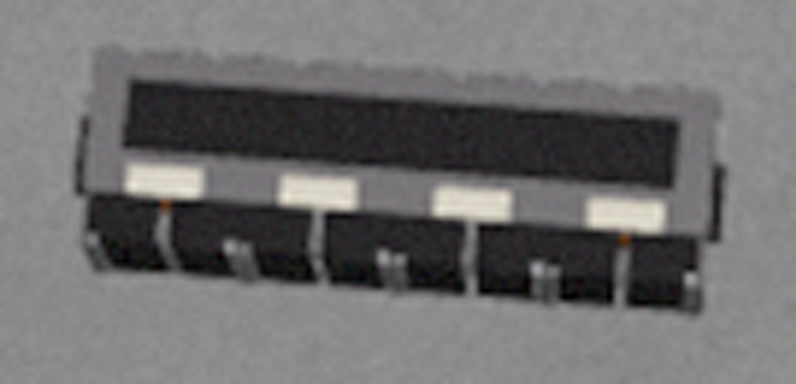

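```bash
python3 - <<'E'
from h import *
c=arm.camera_info("top");K=np.array(c["mtx"]);T=np.array(c["world_from_camera"])
def hit(u,v,z):
    r=T[:3,:3]@np.linalg.solve(K,[u,v,1]); return (T[:3,3]+r*(z-T[2,3])/r[2])[:2].round(4)
f=lambda x,y,z:hit(180+(x+.5)/5.9-.5,140+(y+.5)/5.9-.5,z)
print("cam",T[:3,3])
for x,y in((240,243),(392,252),(545,264)): print("walltop",f(x,y,.055))
for x,y in((95,268),(245,280),(398,290),(551,302),(697,313)): print("wallfoot",f(x,y,0))
for x,y in((165,183),(318,193),(472,205),(625,216)): print("label",f(x,y,.059))
for x,y in((88,193),(712,238),(97,48),(720,92)): print("roof corner",f(x,y,.059))
# scene-camera labels
S=np.load("scene.npy");I=np.load("scene_im.npy")
m=(I.min(2)>170)&(S[...,2]>.045)&(S[...,2]<.075); m[:, :285]=0;m[:,375:]=0;m[:150]=0;m[270:]=0
n,l,s,cc=cv2.connectedComponentsWithStats(m.astype(np.uint8))
for k in range(1,n):
    if s[k,4]>8: print("scene label",s[k,4],S[l==k].mean(0).round(4))
P=np.load("top.npy");im=np.load("top_im.npy")
m=(im.min(2)>170)&(P[...,2]>.045)&(P[...,2]<.075); m[:,:190]=0;m[:,310:]=0;m[:140]=0;m[205:]=0
n,l,s,cc=cv2.connectedComponentsWithStats(m.astype(np.uint8))
for k in range(1,n):
    if s[k,4]>8: print("top label",s[k,4],P[l==k].mean(0).round(4))
E
```

```text
cam [0.24841898 0.00955268 1.28810053]
walltop [0.5927 0.1274]
walltop [0.5852 0.0666]
walltop [0.5765 0.0056]
wallfoot [0.6009 0.1937]
wallfoot [0.5919 0.1312]
wallfoot [0.5837 0.0675]
wallfoot [0.5746 0.0039]
wallfoot [ 0.5661 -0.0568]
label [0.6184 0.1562]
label [0.6105 0.095 ]
label [0.6017 0.0334]
label [ 0.5934 -0.0276]
roof corner [0.6161 0.1872]
roof corner [ 0.5821 -0.0619]
roof corner [0.677  0.1818]
roof corner [ 0.643  -0.0694]
scene label 11 [0.6162 0.1577 0.0586]
scene label 10 [0.6066 0.092  0.059 ]
scene label 12 [0.5986 0.0341 0.0582]
top label 53 [0.6194 0.1565 0.0598]
top label 52 [0.6109 0.0948 0.06  ]
top label 52 [0.6023 0.0334 0.0603]
top label 54 [ 0.5942 -0.0284  0.0594]
```

Call:
servo_tool([
  [0, 0, 0, 0, 0, 0, 0.85],
  [0, 0, 0, 0, 0, 0, 0.85],
  [0, 0, 0, 0, 0, 0, 0.85],
  [0, 0, 0, 0, 0, 0, 0.86],
  [0, 0.165, -0.93, 0.15, 0, 0, 0],
  [0, 0.165, -0.93, 0.15, 0, 0, 0],
  [0, 0.165, -0.93, 0.15, 0, 0, 0],
  [0, 0.165, -0.93, 0.15, 0, 0, 0],
  [0, 0.165, -0.93, 0.15, 0, 0, 0],
  [0, 0.165, -0.93, 0.15, 0, 0, 0],
  [0, 0.165, -0.93, 0.15, 0, 0, 0],
  [0, 0.165, -0.93, 0.15, 0, 0, 0],
  [0, 0.165, -0.93, 0.15, 0, 0, 0],
  [0, 0.165, -0.93, 0.15, 0, 0, 0],
  [0, 0.165, -0.93, 0.15, 0, 0, 0],
  [0, 0.165, -0.93, 0.15, 0, 0, 0],
  [0, 0.165, -0.93, 0.15, 0, 0, 0],
  [0, 0.165, -0.93, 0.15, 0, 0, 0],
])

```text
time: 2.35
position: [0.4909, 0.049, 0.1259]
tool_rot: [180.0, 0.0, -7.7]
ft_force: [1.2, -0.1, 0.4]
grip_width: 0.002
grip_force: 0.0
```

Call:
servo_tool([
  [0, 0, 0, 0, 0, 1, 0],
  [0, 0, 0, 0, 0, 1, 0],
  [0, 0, 0, 0, 0, 1, 0],
  [0, 0, 0, 0, 0, 1, 0],
  [0, 0, 0, 0, 0, 0, 0],
])

```text
time: 2.98
position: [0.505, 0.0578, 0.168]
tool_rot: [178.7, -28.4, -7.6]
ft_force: [-0.1, 0.2, -0.7]
grip_width: -0.003
grip_force: 0.0
```

```bash
cat > w.py <<'E'
from h import *
from scipy.spatial.transform import Rotation as R
O=np.array([.585,.0665]);X=np.array([.9909,-.1347]);Y=np.array([.1347,.9909])
s=arm.get_state();p=s["position"];d=p[:2]-O
print("t",s["time"],"crate mm x,y,z",(np.array([d@X,d@Y,p[2]])*1000).round(1),"rpy",s["tool_rot"].round(1),"F",s["ft_force"].round(1),"J",s["joint_pos"].round(1))
print("tool z",R.from_euler("xyz",s["tool_rot"],degrees=True).as_matrix()[:,2].round(3))
E
python3 w.py
```

```text
t 2.975 crate mm x,y,z [-78.1 -19.3 168. ] rpy [178.7 -28.4  -7.6] F [-0.1  0.2 -0.7] J [-38.   23.6  29.5 132.  -23.    0.8 -88.3]
tool z [ 0.469 -0.086 -0.879]
```

Call:
servo_tool([
  [0, -0.14, 0.06, 0.71, 0, 0, 0],
  [0, -0.14, 0.06, 0.71, 0, 0, 0],
  [0, -0.14, 0.06, 0.71, 0, 0, 0],
  [0, -0.14, 0.06, 0.71, 0, 0, 0],
  [0, 0, 0, 0, 0, 0.6, 0],
  [0, 0, 0, 0, 0, 0.6, 0],
  [0, 0, 0, 0, 0, 0, 0],
])

```text
time: 3.85
position: [0.5705, 0.0692, 0.1635]
tool_rot: [175.5, -32.4, -7.1]
ft_force: [1.0, 0.1, -0.2]
grip_width: -0.005
grip_force: 0.0
```

```bash
python3 w.py
```

```text
t 3.85 crate mm x,y,z [-14.7   0.7 163.5] rpy [175.5 -32.4  -7.1] F [ 1.   0.1 -0.2] J [-42.6  30.5  35.2 125.2 -77.7   0.9 -36.6]
tool z [ 0.521 -0.143 -0.842]
```

```bash
cat > fk.py <<'E'
import numpy as np, itertools
from scipy.spatial.transform import Rotation as R
from scipy.optimize import least_squares
D=[([62.08,35.283,-.722,81.631,.465,63.22,-2.316],[.28873,-.58159,.23026],[-179.868,.002,26.404]),
([-38.,23.6,29.5,132.,-23.,.8,-88.3],[.505,.0578,.168],[178.7,-28.4,-7.6]),
([-42.6,30.5,35.2,125.2,-77.7,.9,-36.6],[.5705,.0692,.1635],[175.5,-32.4,-7.1])]
def chain(j,s,g):
    A=R.identity();p=np.zeros(3)
    h,a,b,L,e1,e2=g
    A=R.from_euler("z",s[0]*j[0],degrees=True);p=np.array([0,0,h])
    A=A*R.from_euler("y",j[1],degrees=True)*R.from_euler("z",s[1]*j[2],degrees=True);p=p+A.apply([e1,0,a])
    A=A*R.from_euler("y",j[3],degrees=True)*R.from_euler("z",s[2]*j[4],degrees=True);p=p+A.apply([0,0,b])
    A=A*R.from_euler("y",j[5],degrees=True)*R.from_euler("z",s[3]*j[6],degrees=True);p=p+A.apply([e2,0,L])
    return p,A
if __name__=="__main__":
    for s in itertools.product([1,-1],repeat=4):
        Q=[chain(j,s,[.3,.42,.4,.25,0,0])[1].inv()*R.from_euler("xyz",r,degrees=True) for j,p,r in D]
        e=max((Q[0].inv()*q).magnitude() for q in Q)*57.3
        if e<10:
            f=least_squares(lambda g:np.concatenate([chain(j,s,list(g)+[0,0])[0]-p for j,p,r in D]),[.3,.42,.4,.25])
            print(s,e,Q[0].as_euler("xyz",degrees=True),f.x,abs(f.fun).max())
E
python3 fk.py
```

```text
(-1, -1, -1, -1) 0.12458439301632021 [9.25918466e-04 9.12053213e-04 8.99998556e+01] [0.32303077 0.51619838 0.39037668 0.33200704] 0.017808373985803427
```

Call:
servo_tool([
  [0, 0, 0, 0, 0, -0.8, 0],
  [0, 0, 0, 0, 0, -0.8, 0],
  [0, 0, 0, 0, 0, -0.8, 0],
  [0, 0, 0, 0, 0, -0.8, 0],
  [0, 0, 0, 0, 0, 0, 0],
])

```text
time: 4.47
position: [0.5748, 0.0603, 0.145]
tool_rot: [176.7, -4.5, -9.7]
ft_force: [-0.1, 0.3, -0.3]
grip_width: 0.001
grip_force: 0.0
```

```bash
python3 w.py; python3 -c "
from bench import arm
s=arm.get_state();print(s['joint_pos'].round(2).tolist(),s['position'].round(4).tolist(),s['tool_rot'].round(2).tolist())"
```

```text
t 4.475 crate mm x,y,z [ -9.3  -7.5 145. ] rpy [176.7  -4.5  -9.7] F [-0.1  0.3 -0.3] J [-45.2  47.3  61.9 103.8 -47.2  54.6 -64.6]
tool z [ 0.068 -0.07  -0.995]
[-45.2, 47.3, 61.94, 103.84, -47.23, 54.63, -64.59] [0.5748, 0.0603, 0.145] [176.72, -4.54, -9.74]
```

```bash
cat > fk2.py <<'E'
import numpy as np
from scipy.spatial.transform import Rotation as R
from scipy.optimize import least_squares
from fk import D
D=D+[([-45.2,47.3,61.94,103.84,-47.23,54.63,-64.59],[.5748,.0603,.145],[176.72,-4.54,-9.74])]
E=lambda ax,q:R.from_euler(ax,q,degrees=True)
def fk(j,g):
    h,a,e1,e2,b,e3,L=g
    A=E("z",-j[0]);p=np.array([0,0,h])
    A=A*E("y",j[1])*E("z",-j[2]);p=p+A.apply([e1,0,a])
    A=A*E("y",j[3])*E("z",-j[4]);p=p+A.apply([0,0,b])+ (A*E("z",j[4])).apply([e2,0,0])
    A=A*E("y",j[5]);p=p+A.apply([e3,0,0])
    A=A*E("z",-j[6]);p=p+A.apply([0,0,L])
    return p,A*E("z",90)
if __name__=="__main__":
    f=least_squares(lambda g:np.concatenate([fk(j,g)[0]-p for j,p,r in D]+[1e-3*(g-[.3,.4,0,0,.4,0,.33])]),[.3,.4,0,0,.4,0,.33])
    print(f.x.round(4).tolist(),(f.fun[:12]*1000).round(1))
E
python3 fk2.py
```

```text
[0.3045, 0.5384, -0.0113, 0.0046, 0.389, -0.0068, 0.3375] [21.1  7.2  2.7  1.9  8.1 -0.8  0.  -0.4  1.  -7.1 -2.3 -2.9]
```

```bash
cat > fk2.py <<'E'
import numpy as np
from scipy.spatial.transform import Rotation as R
from scipy.optimize import least_squares
from fk import D
D=D+[([-45.2,47.3,61.94,103.84,-47.23,54.63,-64.59],[.5748,.0603,.145],[176.72,-4.54,-9.74])]
E=lambda ax,q:R.from_euler(ax,q,degrees=True)
def fk(j,g):
    h,a,b,L,y1,y2,x1=g
    A=E("z",-j[0]);p=np.array([0,0,h])
    A=A*E("y",j[1])*E("z",-j[2]);p=p+A.apply([x1,y1,a])
    A=A*E("y",j[3])*E("z",-j[4]);p=p+A.apply([0,y2,b])
    A=A*E("y",j[5])*E("z",-j[6]);p=p+A.apply([0,0,L])
    return p,A*E("z",90)
G0=[.3,.5,.39,.33,0,0,0]
G=least_squares(lambda g:np.concatenate([fk(j,g)[0]-p for j,p,r in D]+[1e-3*(g-G0)]),G0).x
if __name__=="__main__":
    print(G.round(4).tolist(),[((fk(j,G)[0]-p)*1000).round(1).tolist() for j,p,r in D])
E
python3 fk2.py
```

```text
[0.2583, 0.5536, 0.3747, 0.313, -0.0192, -0.0005, 0.0002] [[4.1, -2.9, -3.0], [0.4, -0.4, -0.6], [0.4, 0.1, 0.6], [-5.4, 0.9, 3.0]]
```

```bash
cat > sim.py <<'E'
from fk2 import *
LO=np.array([-178.69,-17.37,-77.05,15.02,-78.02,.78,-162.83]);HI=np.array([178.69,117.87,75.6,138.74,258.01,113.62,162.83])
def err(j,p,A):
    q,B=fk(j,G); return np.r_[p-q,(A*B.inv()).as_rotvec()*.3]
def step(j,p,A,lam=.01,it=8,post=0,jc=None):
    for _ in range(it):
        e=err(j,p,A); J=np.stack([(err(j,p,A)-err(j+np.eye(7)[k]*.01,p,A))/.01 for k in range(7)],1)*57.3
        Ji=J.T@np.linalg.inv(J@J.T+lam**2*np.eye(6)); d=Ji@e*57.3
        if post: d=d+post*(np.eye(7)-Ji@J)@(jc-j)
        j=np.clip(j+np.clip(d,-8,8),LO,HI)
    return j
def run(j,rows,p=None,A=None,**k):
    p0,A0=fk(j,G); p=p0 if p is None else p;A=A0 if A is None else A
    for r in rows:
        r=np.array(r,float); p=p+A.apply(r[1:4]*.05); A=A*R.from_rotvec(r[4:]*10,degrees=True)
        j=step(j,p,A,**k)
    return j,p,A
if __name__=="__main__":
    H=np.array(D[0][0])
    for kw in(dict(),dict(post=.05,jc=H),dict(post=.05,jc=(LO+HI)/2),dict(post=.01,jc=(LO+HI)/2)):
        j=np.array(D[0][0]);a=dict(p=None,A=None)
        for rows in([[0,0,0,0,0,0,.85]]*4+[[0,.165,-.93,.15,0,0,0]]*14,[[0,0,0,0,0,1,0]]*4+[[0]*7]):
            j,p,A=run(j,rows,**a,**kw);a=dict(p=p,A=A);print(j.round(1))
        print()
E
python3 sim.py
```

```text
[-12.3  30.    6.9 114.2  -6.1  36.2 -99. ]
[ -38.4   28.6   28.5  138.7   -5.     0.8 -109.6]

[-16.   30.4  12.4 114.2 -10.8  36.5 -94.1]
[  2.7  22.1 -26.6 138.7 -49.6   0.8 -61.9]

[ -10.    29.8    3.6  114.2   -3.2   36.2 -101.8]
[ -35.7   27.7   24.6  138.7   -9.4    0.8 -105. ]

[ -10.    29.8    3.6  114.2   -3.3   36.1 -101.8]
[ -39.9   29.1   30.6  138.7   -2.8    0.8 -112. ]
```

```bash
cat > plan.py <<'E'
from sim import *
import sys,json
O=np.array([.585,.0665,0]);C=E("z",-7.75)
def pose(x,y,z,tilt,flip=0):  # crate mm, deg
    A=C*E("x",180)*E("z",180*flip)*E("y",tilt*(-1 if flip else 1))
    return O+C.apply([x/1e3,y/1e3,z/1e3]),A
def rows_from(P):
    out=[]
    for (p,A),(q,B) in zip(P,P[1:]):
        out.append([0]+(A.inv().apply(q-p)/.05).round(2).tolist()+((A.inv()*B).as_rotvec(degrees=True)/10).round(2).tolist())
    return out
E
python3 - <<'E'
from plan import *
for flip in(0,1):
  for til in (30,40):
    p,A=pose(-60,-31,100,til,flip); best=None
    for j7 in(-90,0,90):
      for j3 in(-40,0,40):
        j=np.array([0-j3,45,j3,125,180,40,j7.__float__()])
        f=least_squares(lambda j:np.r_[err(j,p,A)*100,(j[2])*.002],np.clip(j,LO+1,HI-1),bounds=(LO,HI))
        c=abs(f.fun[:6]).max(); 
        if best is None or f.cost<best[0]: best=(f.cost,f.x)
    print(flip,til,best[0].round(4),best[1].round(1))
E
```

```text
0 30 0.0 [-13.   30.6   0.  135.6 144.4  17.7 106.2]
0 40 2.0361 [-56.   61.1  75.6 138.7 235.5  52.5   4.1]
1 30 0.0 [-13.   30.6  -0.  135.6 144.4  17.7 -73.8]
1 40 2.0401 [ -52.3   50.9   61.8  138.7  224.6   39.9 -162.8]
```

```bash
python3 - <<'E'
from plan import *
def solve(x,y,z,t,flip,up):
    p,A=pose(x,y,z,t,flip);best=None
    for j3 in(-50,0,50):
      for j7 in(-90,90):
        j=np.array([-j3-5.,45,j3,120,170 if up else 0,20,j7])
        f=least_squares(lambda j:np.r_[err(j,p,A)*1000,j[2]*.01],np.clip(j,LO+1,HI-1),bounds=(LO,HI))
        if best is None or f.cost<best[0]:best=(f.cost,f.x,abs(f.fun[:6]).max())
    return best
for x in(-60,20):
  for y in (-31,):
    for t in(10,20,30,40):
      for up in(0,1):
        b=solve(x,y,20,t,0,up);print(x,y,t,"up" if up else "--",b[2].round(1),b[1].round(0))
E
```

```text
-60 -31 10 -- 0.0 [  -9.   40.    0.  122.   18.    9. -124.]
-60 -31 10 up 0.0 [  -9.   40.   -0.  122.   18.    9. -124.]
-60 -31 20 -- 0.0 [-11.  40.  -0. 130. 146.  11. 106.]
-60 -31 20 up 0.0 [-11.  40.   0. 130. 146.  11. 106.]
-60 -31 30 -- 0.0 [-13.  43.  -0. 138. 160.  30.  90.]
-60 -31 30 up 0.0 [-13.  43.   0. 138. 160.  30.  90.]
-60 -31 40 -- 20.9 [-55.  78.  76. 139. 228.  65.  -0.]
-60 -31 40 up 20.9 [-55.  78.  76. 139. 228.  65.  -0.]
20 -31 10 -- 0.0 [  -6.   43.    0.  110.    8.   17. -112.]
20 -31 10 up 0.0 [  -6.   43.   -0.  110.    8.   17. -112.]
20 -31 20 -- 0.0 [ -9.  42.   3. 118.  92.   3. 163.]
20 -31 20 up 0.0 [ -9.  42.   3. 118.  92.   3. 163.]
20 -31 30 -- 0.0 [ -9.  43.  -0. 126. 155.  20.  99.]
20 -31 30 up 0.0 [ -9.  43.   0. 126. 155.  20.  99.]
20 -31 40 -- 0.0 [-11.  47.  -0. 133. 161.  40.  90.]
20 -31 40 up 0.0 [-11.  47.   0. 133. 161.  40.  90.]
```

```bash
cat > lim.py <<'E'
from plan import *
def path(p0,A0,p1,A1):
    n=int(np.ceil(max(np.linalg.norm(p1-p0)/.045,(A0.inv()*A1).magnitude()*57.3/9,1)))
    w=(A0.inv()*A1).as_rotvec()
    return [(p0+(p1-p0)*k/n,A0*R.from_rotvec(w*k/n)) for k in range(n+1)]
def follow(j,P,it=4):
    T=[]
    for p,A in P[1:]: j=step(j,p,A,it=it);T.append(j)
    return j,np.array(T),np.linalg.norm(err(j,*P[-1]))*1000
E
python3 - <<'E'
from lim import *
j0=np.array(D[3][0]);p0,A0=fk(j0,G)
print("direct");j=j0;P=(p0,A0)
for t in((-60,-31,60,5),(-60,-31,20,8),(10,-31,20,15),(10,-31,20,25)):
    q=pose(*t);j,T,e=follow(j,path(*P,*q));P=q;print(t,j.round(0),e.round(1))
rng=np.random.default_rng(0);res=[]
for k in range(250):
    w=[]
    for _ in range(2):
        r=rng.uniform(.45,.75);az=rng.uniform(-60,40);z=rng.uniform(.15,.45)
        A=E("z",rng.uniform(-60,60)+az)*E("x",180)*R.from_rotvec(rng.uniform(-35,35,3)*[1,1,0],degrees=True)
        w.append((np.array([r*np.cos(az/57.3),r*np.sin(az/57.3),z]),A))
    w.append(pose(-60,-31,100,0)); j=j0;P=(p0,A0);n=0
    for q in w:
        pp=path(*P,*q);j,T,e=follow(j,pp,it=2);P=q;n+=len(pp)
    res.append((abs(j[2])+n*.3+e,j.round(0),n,e,[(np.round(a,2).tolist(),b.as_euler("xyz",degrees=True).round(0).tolist()) for a,b in w]))
res.sort(key=lambda r:r[0])
for r in res[:4]:print(r)
E
```

```text
direct
(-60, -31, 60, 5) [-38.  47.  50. 117. -60.  40. -47.] 0.0
(-60, -31, 20, 8) [-35.  49.  43. 121. -71.  30. -37.] 0.0
(10, -31, 20, 15) [-32.  50.  40. 116. -78.  26. -32.] 0.0
(10, -31, 20, 25) [ 16.  43. -19. 124. -78.   1. -14.] 115.3
(np.float64(24.838765272368736), array([-17.,  35.,  15., 111., -15.,  36., -90.]), 32, np.float64(0.0020316663360759354), [([0.49, 0.06, 0.36], [172.0, -29.0, -31.0]), ([0.47, -0.41, 0.31], [148.0, -32.0, -28.0]), ([0.52, 0.04, 0.1], [180.0, 0.0, -8.0])])
(np.float64(25.98085717919531), array([-15.,  34.,  12., 111., -11.,  36., -93.]), 47, np.float64(0.010856636800808925), [([0.56, -0.5, 0.38], [-153.0, -20.0, -59.0]), ([0.35, 0.28, 0.45], [162.0, -19.0, 11.0]), ([0.52, 0.04, 0.1], [180.0, 0.0, -8.0])])
(np.float64(28.39192738951084), array([-17.,  35.,  15., 111., -14.,  36., -91.]), 44, np.float64(0.409935686186763), [([0.38, -0.49, 0.44], [179.0, 33.0, -99.0]), ([0.54, 0.26, 0.35], [155.0, 31.0, 1.0]), ([0.52, 0.04, 0.1], [180.0, 0.0, -8.0])])
(np.float64(28.56593756082474), array([-16.,  35.,  14., 111., -13.,  36., -92.]), 50, np.float64(0.0038494571407087304), [([0.38, -0.62, 0.33], [-151.0, -31.0, -115.0]), ([0.45, 0.19, 0.36], [-162.0, -6.0, 80.0]), ([0.52, 0.04, 0.1], [180.0, 0.0, -8.0])])
```

```bash
cat > srch.py <<'E'
from lim import *
j0=np.array(D[3][0]);p0,A0=fk(j0,G)
rng=np.random.default_rng(1);res=[]
import time;t0=time.time()
while time.time()-t0<400:
    w=[]
    for _ in range(rng.integers(1,4)):
        r=rng.uniform(.42,.75);az=rng.uniform(-60,45);z=rng.uniform(.2,.5)
        A=E("z",rng.uniform(-100,100)+az)*E("x",180)*R.from_rotvec(rng.uniform(-50,50,3)*[1,1,0],degrees=True)
        w.append((np.array([r*np.cos(az/57.3),r*np.sin(az/57.3),z]),A))
    w.append(pose(-60,-31,100,0)); j=j0;P=(p0,A0);n=0;TT=[]
    for q in w:
        pp=path(*P,*q);j,T,e=follow(j,pp,it=2);P=q;n+=len(pp)-1;TT.append(T)
    TT=np.vstack(TT)
    if e>3 or j[2]>-15: continue
    mz=0
    res.append((abs(j[2]+45)+n*.2,j.round(0),n,abs(np.diff(TT,axis=0)).max().round(0),[(np.round(a,2).tolist(),b.as_euler("xyz",degrees=True).round(0).tolist()) for a,b in w]))
res.sort(key=lambda r:r[0]);print(len(res))
for r in res[:6]:print(r)
E
python3 srch.py
```

```text
10
(np.float64(9.093891059724138), array([  20.,   39.,  -42.,  111.,   37.,   44., -141.]), 32, np.float64(16.0), [([0.57, 0.12, 0.31], [-171.0, 20.0, -81.0]), ([0.28, -0.31, 0.28], [-151.0, -39.0, -74.0]), ([0.52, 0.04, 0.1], [180.0, 0.0, -8.0])])
(np.float64(10.80856651200828), array([  23.,   41.,  -48.,  111.,   42.,   47., -146.]), 39, np.float64(16.0), [([0.36, -0.24, 0.39], [-127.0, -29.0, -108.0]), ([0.55, -0.22, 0.31], [164.0, -49.0, -13.0]), ([0.7, 0.16, 0.47], [-153.0, -20.0, -41.0]), ([0.52, 0.04, 0.1], [180.0, 0.0, -8.0])])
(np.float64(17.987286667908496), array([  26.,   43.,  -53.,  111.,   45.,   50., -149.]), 49, np.float64(16.0), [([0.55, -0.4, 0.27], [-139.0, 30.0, 29.0]), ([0.32, -0.38, 0.44], [-131.0, -13.0, -68.0]), ([0.52, 0.27, 0.47], [164.0, -37.0, -9.0]), ([0.52, 0.04, 0.1], [180.0, 0.0, -8.0])])
(np.float64(20.466660999833735), array([  27.,   43.,  -55.,  111.,   46.,   51., -150.]), 53, np.float64(16.0), [([0.53, 0.23, 0.41], [160.0, -43.0, 124.0]), ([0.42, 0.06, 0.48], [-135.0, -31.0, -58.0]), ([0.61, -0.3, 0.39], [151.0, 7.0, -28.0]), ([0.52, 0.04, 0.1], [180.0, 0.0, -8.0])])
(np.float64(20.560624118474404), array([  14.,   36.,  -31.,  111.,   28.,   40., -133.]), 34, np.float64(16.0), [([0.34, 0.28, 0.38], [-138.0, -16.0, 77.0]), ([0.47, 0.23, 0.48], [129.0, -44.0, 66.0]), ([0.52, 0.04, 0.1], [180.0, 0.0, -8.0])])
(np.float64(25.462913720319527), array([  30.,   46.,  -61.,  111.,   51.,   55., -154.]), 48, np.float64(16.0), [([0.48, -0.14, 0.4], [-155.0, -29.0, -108.0]), ([0.43, -0.26, 0.44], [136.0, -30.0, -8.0]), ([0.45, 0.34, 0.21], [141.0, -34.0, 96.0]), ([0.52, 0.04, 0.1], [180.0, 0.0, -8.0])])
```

```bash
cat > twist.py <<'E'
from lim import *
from scipy.linalg import logm
def M(p,A):
    m=np.eye(4);m[:3,:3]=A.as_matrix();m[:3,3]=p;return m
def leg(P,q):
    X=np.real(logm(np.linalg.inv(M(*P))@M(*q)));v=X[:3,3];w=np.array([X[2,1],X[0,2],X[1,0]])
    n=int(np.ceil(max(np.linalg.norm(v)/.047,np.degrees(np.linalg.norm(w))/9.5,1)))
    # body-axis row: shift expressed before the turn: use exact one-step transform
    from scipy.linalg import expm
    S=np.real(expm(X/n)); return n,[0]+(S[:3,3]/.05).round(2).tolist()+(R.from_matrix(S[:3,:3]).as_rotvec(degrees=True)/10).round(2).tolist()
E
python3 - <<'E'
from twist import *
j0=np.array(D[3][0]);e=lambda *a:R.from_euler("xyz",a,degrees=True)
cands=[[([.57,.12,.31],e(-171,20,-81)),([.28,-.31,.28],e(-151,-39,-74)),pose(-60,-31,100,0)],
[([.36,-.24,.39],e(-127,-29,-108)),([.55,-.22,.31],e(164,-49,-13)),([.7,.16,.47],e(-153,-20,-41)),pose(-60,-31,100,0)],
[([.34,.28,.38],e(-138,-16,77)),([.47,.23,.48],e(129,-44,66)),pose(-60,-31,100,0)]]
for c in cands:
    print();j=j0;P=fk(j,G)
    for p,A in c:
        q=(np.array(p),A);n,row=leg(P,q)
        p_,A_=P;pts=[]
        for _ in range(n):
            j,p_,A_=run(j,[row],p=p_,A=A_,it=3);pts.append(fk(j,G)[0][2])
            if n<0:print(j)
        P=(p_,A_);print(n,row,"j",j.round(0),"e",(np.linalg.norm(err(j,*P))*1000).round(1),"minz",min(pts).round(2))
E
```

```text
9 [0, -0.12, -0.15, -0.34, 0.22, -0.2, 0.8] j [ -44.   41.   76.   96.  -61.   86. -130.] e 1.7 minz 0.16
12 [0, 0.58, 0.65, -0.09, 0.16, 0.45, -0.21] j [  16.   -5.   34.  139.   52.    1. -157.] e 85.7 minz 0.25
11 [0, -0.21, -0.77, 0.42, -0.02, -0.44, -0.48] j [-23.  36.  25. 111. -24.  38. -82.] e 0.0 minz 0.1

11 [0, 0.39, 0.62, -0.53, 0.13, 0.51, 0.7] j [ -86.    0.   60.  139.   -4.    8. -163.] e 524.4 minz 0.18
8 [0, -0.11, -0.32, 0.41, 0.0, -0.11, -0.88] j [  -6.   13.    8.  131.  126.   25. -163.] e 345.6 minz 0.25
10 [0, 0.09, -0.86, -0.24, 0.26, -0.26, 0.26] j [   5.   19.  -28.   80.   15.   50. -152.] e 0.0 minz 0.32
10 [0, -0.4, 0.51, 0.58, -0.21, -0.27, -0.28] j [  11.   35.  -27.  111.   26.   40. -130.] e 0.0 minz 0.1

11 [0, -0.19, -0.75, -0.22, 0.47, -0.19, -0.79] j [-38.  26.  28.  92. -39. 103. -11.] e 0.0 minz 0.16
11 [0, 0.1, 0.28, -0.19, -0.88, 0.28, 0.12] j [ -29.   -5.  -19.  125.   83.   37. -152.] e 26.2 minz 0.38
10 [0, -0.48, 0.2, 0.76, 0.15, -0.63, 0.46] j [   4.   34.  -16.  111.   15.   36. -119.] e 0.0 minz 0.1
```

```bash
python3 - <<'E'
from twist import *
j0=np.array(D[3][0])
def go(j,jT,n,verbose=1):
    P=[fk(j+(jT-j)*k/n,G) for k in range(n+1)]
    P0=P[0];rows=rows_from(P);mz=min(p[2] for p,A in P)
    a=dict(p=None,A=None);mx=0
    for r in rows:
        mx=max(mx,max(map(abs,r[1:])));j,p,A=run(j,[r],**a,it=3);a=dict(p=p,A=A)
    print(" j",j.round(0),"e",(np.linalg.norm(err(j,p,A))*1000).round(1),"minz",mz.round(2),"maxrow",mx);return j
for j4 in(110,):
  for jm in ([-20,20,20,115,60,40,-120],[0,20,0,110,90,45,-90],[0,20,0,110,90,45,0],[20,20,-40,110,90,45,-60],[20,20,-50,110,120,50,-100],[20,20,-50,110,180,50,-100],[-20,20,0,115,180,40,-60],[-20,20,0,115,180,40,0],[-20,20,0,115,180,40,60],[-20,20,0,115,180,40,-120]):
    print(jm);j=go(j0,np.array(jm,float),28)
    for t in((-20,-31,100,25),(-20,-31,40,25),(0,-31,20,32)):
        P=fk(j,G);b=min((follow(j,path(*P,*pose(*t,f))) for f in(0,1)),key=lambda r:r[2]);j=b[0];print("   ",t,j.round(0),b[2].round(1))
E
```

```text
[-20, 20, 20, 115, 60, 40, -120]
 j [-51.  40.  76. 115. -12.  21. -52.] e 14.2 minz 0.15 maxrow 0.28
    (-20, -31, 100, 25) [-17.  32.  10. 126. -51.   1. -56.] 24.0
    (-20, -31, 40, 25) [-27.  41.  25. 128.  39.   1.  32.] 106.7
    (0, -31, 20, 32) [-27.  47.  26. 131. 196.  26.  52.] 0.0
[0, 20, 0, 110, 90, 45, -90]
 j [-44.  41.  76. 110.   3.   5. -18.] e 0.3 minz 0.14 maxrow 0.44
    (-20, -31, 100, 25) [-22.  33.  17. 126.  47.   1.  25.] 25.7
    (-20, -31, 40, 25) [-19.  40.  13. 128. 185.  11.  67.] 0.0
    (0, -31, 20, 32) [ 14.  49. -38. 131. 126.  43. -46.] 0.0
[0, 20, 0, 110, 90, 45, 0]
 j [-43.  38.  72. 110.  46.   6.  30.] e 0.0 minz 0.14 maxrow 0.57
    (-20, -31, 100, 25) [-21.  33.  16. 126.  38.   1.  35.] 22.8
    (-20, -31, 40, 25) [-18.  40.  12. 128. 181.  11.  71.] 0.0
    (0, -31, 20, 32) [ 16.  49. -40. 131. 125.  45. -45.] 0.0
[20, 20, -40, 110, 90, 45, -60]
 j [-52.  29.  63. 110.   9.   4.   6.] e 0.0 minz 0.12 maxrow 0.54
    (-20, -31, 100, 25) [-21.  33.  16. 126.  37.   1.  36.] 22.5
    (-20, -31, 40, 25) [-17.  40.  11. 128. 177.  11.  75.] 0.
[... 1133 characters left out ...]
0, 25) [-11.  39.   2. 128. 150.  13. -77.] 0.0
    (0, -31, 20, 32) [ -7.  44.  -4. 131. 153.  28. -80.] 0.0
[-20, 20, 0, 115, 180, 40, 60]
 j [-55.  28.  51. 115. 199.  45.  25.] e 0.0 minz 0.15 maxrow 1.06
    (-20, -31, 100, 25) [-25.  34.  22. 126. 249.   5.   3.] 0.0
    (-20, -31, 40, 25) [-34.  45.  37. 128. 235.  21.  14.] 0.0
    (0, -31, 20, 32) [-39.  55.  46. 131. 221.  36.  22.] 0.0
[-20, 20, 0, 115, 180, 40, -120]
 j [-90.  61.  76. 129.  57.   1. -12.] e 498.1 minz 0.15 maxrow 0.75
    (-20, -31, 100, 25) [-34.  37.  35. 126. 258.  14.  -9.] 9.0
    (-20, -31, 40, 25) [ -18.   40.   12.  128.  179.   11. -107.] 0.0
    (0, -31, 20, 32) [-46.  65.  62. 131. 232.  49.   6.] 0.0
```

```bash
python3 - <<'E'
from twist import *
j0=np.array(D[3][0]);jT=np.array([-20,20,0,115,180,40,0.]);n=24
P=[fk(j0+(jT-j0)*k/n,G) for k in range(n+1)]
rows=[[0]+[round(v,1) for v in r[1:]] for r in rows_from(P)]
j=j0;a=dict(p=None,A=None)
for k,r in enumerate(rows):
    j,p,A=run(j,[r],**a,it=3);a=dict(p=p,A=A)
    if k in(11,17,23):print(k,j.round(0),p.round(3),A.as_euler("xyz",degrees=True).round(0),(np.linalg.norm(err(j,p,A))*1000).round(1))
print(rows[:12]);print(rows[12:])
E
```

```text
11 [-51.  50.  69. 109.  29.  25.  -0.] [ 0.616 -0.158  0.311] [-169.   62.  124.] 0.0
17 [-66.  89.  76. 122.  61.   1.  11.] [ 0.768 -0.01   0.417] [-105.   44. -126.] 389.7
23 [-51.  29.  47. 113. 200.  47. -33.] [0.742 0.255 0.481] [-94.  -2. -68.] 1.3
[[0, -0.4, 0.6, 0.0, -0.5, -0.4, -0.9], [0, -0.4, 0.6, 0.0, -0.5, -0.4, -0.9], [0, -0.4, 0.5, 0.0, -0.5, -0.4, -0.9], [0, -0.4, 0.5, 0.0, -0.5, -0.3, -0.9], [0, -0.3, 0.5, -0.0, -0.5, -0.3, -1.0], [0, -0.3, 0.5, -0.0, -0.5, -0.3, -1.0], [0, -0.3, 0.5, -0.0, -0.5, -0.3, -1.0], [0, -0.3, 0.5, -0.1, -0.5, -0.3, -1.0], [0, -0.3, 0.5, -0.1, -0.5, -0.3, -1.0], [0, -0.3, 0.5, -0.1, -0.5, -0.3, -1.0], [0, -0.3, 0.5, -0.1, -0.5, -0.3, -0.9], [0, -0.4, 0.6, -0.1, -0.5, -0.4, -0.9]]
[[0, -0.4, 0.6, -0.1, -0.5, -0.4, -0.9], [0, -0.5, 0.6, -0.2, -0.5, -0.5, -0.9], [0, -0.5, 0.6, -0.2, -0.5, -0.5, -0.9], [0, -0.6, 0.5, -0.2, -0.5, -0.6, -0.9], [0, -0.7, 0.5, -0.2, -0.5, -0.6, -0.9], [0, -0.7, 0.5, -0.2, -0.4, -0.7, -0.8], [0, -0.8, 0.4, -0.2, -0.4, -0.7, -0.8], [0, -0.8, 0.3, -0.2, -0.3, -0.7, -0.8], [0, -0.9, 0.3, -0.2, -0.2, -0.8, -0.9], [0, -0.9, 0.2, -0.2, -0.2, -0.8, -0.9], [0, -0.9, 0.1, -0.2, -0.1, -0.8, -0.9], [0, -1.0, -0.0, -0.2, -0.0, -0.8, -0.9]]
```

Call:
servo_tool([
  [0, -0.4, 0.6, 0.0, -0.5, -0.4, -0.9],
  [0, -0.4, 0.6, 0.0, -0.5, -0.4, -0.9],
  [0, -0.4, 0.5, 0.0, -0.5, -0.4, -0.9],
  [0, -0.4, 0.5, 0.0, -0.5, -0.3, -0.9],
  [0, -0.3, 0.5, 0, -0.5, -0.3, -1.0],
  [0, -0.3, 0.5, 0, -0.5, -0.3, -1.0],
  [0, -0.3, 0.5, 0, -0.5, -0.3, -1.0],
  [0, -0.3, 0.5, -0.1, -0.5, -0.3, -1.0],
  [0, -0.3, 0.5, -0.1, -0.5, -0.3, -1.0],
  [0, -0.3, 0.5, -0.1, -0.5, -0.3, -1.0],
  [0, -0.3, 0.5, -0.1, -0.5, -0.3, -0.9],
  [0, 0, 0, 0, 0, 0, 0],
])

```text
time: 5.98
position: [0.5802, -0.1664, 0.2876]
tool_rot: [174.0, 56.4, 95.3]
ft_force: [0.1, 0.5, -0.6]
grip_width: 0.0
grip_force: 0.0
```

```bash
cat > now.py <<'E'
from twist import *
from bench import arm
s=arm.get_state();jn=np.array(s["joint_pos"]);pn=np.array(s["position"]);An=R.from_euler("xyz",s["tool_rot"],degrees=True)
print("t",s["time"],"j",jn.round(1),"p",pn.round(4),"rot",np.round(s["tool_rot"],1),"F",np.round(s["ft_force"],1),"g",round(s["grip_width"],3),"crate",(C.inv().apply(pn-O)*1000).round(1),"toolz",C.inv().apply(An.apply([0,0,1])).round(2),"tooly",C.inv().apply(An.apply([0,1,0])).round(2))
E
cat > tryp.py <<'E'
from now import *
print("fk err",((fk(jn,G)[0]-pn)*1000).round(1))
def chk(j,seq):
    for t in seq:
        P=fk(j,G);q=pose(*t) if not isinstance(t[0],np.ndarray) else t
        j,T,e=follow(j,path(*P,*q),it=3);print("   ",t if len(t)>2 else "", j.round(0),"e",e.round(1),"minj6",T[:,5].min().round(0),"j5",T[:,4].min().round(0),T[:,4].max().round(0),"step",abs(np.diff(np.vstack([T[:1],T]),axis=0)).max().round(0))
    return j
E
python3 - <<'E'
from tryp import *
for f in(0,1):
  for seq in ([(0,-31,150,40,f),(0,-31,40,40,f),(0,-31,20,30,f)],[(60,-31,200,70,f),(0,-31,60,40,f),(0,-31,20,30,f)],[(100,-31,300,90,f),(0,-31,60,40,f),(0,-31,20,30,f)]):
    print(f);chk(jn,seq)
E
```

```text
t 5.975 j [-49.2  47.7  67.8 108.1  20.5  32.4  -5.4] p [ 0.5802 -0.1664  0.2876] rot [174.   56.4  95.3] F [ 0.1  0.5 -0.6] g 0.0 crate [  26.7 -231.5  287.6] toolz [ 0.29 -0.78 -0.55] tooly [0.95 0.31 0.06]
fk err [-5.6 -4.6  6.7]
0
    (0, -31, 150, 40, 0) [ 14.  26. -24. 132. -65.   1. -43.] e 169.6 minj6 1.0 j5 -65.0 15.0 step 24.0
    (0, -31, 40, 40, 0) [ 41.  45. -75. 139. -68.   1. -29.] e 461.4 minj6 1.0 j5 -68.0 -67.0 step 16.0
    (0, -31, 20, 30, 0) [ 35.  43. -62. 132. -77.   1. -19.] e 355.2 minj6 1.0 j5 -77.0 -68.0 step 4.0
0
    (60, -31, 200, 70, 0) [ 63.  48. -77. 139. -58.   1. -39.] e 435.2 minj6 1.0 j5 -58.0 16.0 step 24.0
    (0, -31, 60, 40, 0) [ 37.  37. -64. 139. -65.   1. -33.] e 379.4 minj6 1.0 j5 -65.0 -58.0 step 4.0
    (0, -31, 20, 30, 0) [ 27.  41. -51. 131. -72.   1. -26.] e 313.1 minj6 1.0 j5 -72.0 -65.0 step 3.0
0
    (100, -31, 300, 90, 0) [100.  86. -77. 139. -78.   1. -23.] e 667.8 minj6 1.0 j5 -78.0 17.0 step 24.0
    (0, -31, 60, 40, 0) [148. 118. -77. 139. -78.   1.  61.] e 659.2 minj6 1.0 j5 -78.0 -78.0 step 24.0
    (0, -31, 20, 30, 0) [179.
[... 301 characters left out ...]
1) [-44.  50.  50. 130.  54.   1.  10.] e 236.2 minj6 1.0 j5 47.0 54.0 step 4.0
1
    (60, -31, 200, 70, 1) [-76.  91.  76. 139.  49.   1.  -3.] e 428.7 minj6 1.0 j5 24.0 49.0 step 12.0
    (0, -31, 60, 40, 1) [-67.  64.  76. 137.  61.   1.  -7.] e 340.3 minj6 1.0 j5 49.0 61.0 step 4.0
    (0, -31, 20, 30, 1) [-58.  58.  71. 132.  70.   1. -12.] e 341.3 minj6 1.0 j5 62.0 70.0 step 3.0
1
    (100, -31, 300, 90, 1) [-76. 118.  76. 139.  49.   1. -16.] e 558.1 minj6 1.0 j5 24.0 49.0 step 17.0
    (0, -31, 60, 40, 1) [-64.  90.  52. 139. 115.  25. -62.] e 445.7 minj6 1.0 j5 50.0 115.0 step 24.0
    (0, -31, 20, 30, 1) [-11.  43.   2. 129. 159.  22. -87.] e 0.0 minj6 22.0 j5 119.0 159.0 step 10.0
```

```bash
cat > jp.py <<'E'
from tryp import *
def go(j,jT,n,show=0):
    P=[fk(j+(jT-j)*k/n,G) for k in range(n+1)];rows=[[0]+[round(v,1) for v in r[1:]] for r in rows_from(P)]
    a=dict(p=None,A=None);m=0;zs=[]
    for r in rows:
        j,p,A=run(j,[r],**a,it=3);a=dict(p=p,A=A);m=max(m,np.linalg.norm(err(j,p,A))*1000);zs.append(p[2])
    if show: print(rows)
    print(" j",j.round(0),"p",p.round(2),"maxe",m.round(1),"minz",min(zs).round(2),"maxrow",max(abs(np.array(rows)[:,1:]).max(0)).round(2));return j
E
python3 - <<'E'
from jp import *
for up in(60,80):
  for j3 in(68,30,0):
    jA=jn.copy();jA[5]=up;jA[3]=100
    print(up,j3);j=go(jn,jA,6)
    jB=j.copy();jB[4]=100;jB[2]=j3;jB[0]-= (j3-68);jB[1]=30;j=go(j,jB,14)
    jB=j.copy();jB[4]=175;jB[5]=50;j=go(j,jB,14)
    chk(j,[(0,-31,120,45,1),(0,-31,40,35,1),(0,-31,20,30,1)])
E
```

```text
t 5.975 j [-49.2  47.7  67.8 108.1  20.5  32.4  -5.4] p [ 0.5802 -0.1664  0.2876] rot [174.   56.4  95.3] F [ 0.1  0.5 -0.6] g 0.0 crate [  26.7 -231.5  287.6] toolz [ 0.29 -0.78 -0.55] tooly [0.95 0.31 0.06]
fk err [-5.6 -4.6  6.7]
60 68
 j [-50.  51.  70. 102.  20.  56.  -4.] p [ 0.51 -0.16  0.34] maxe 0.0 minz 0.3 maxrow 0.3
 j [-53.  32.  76. 104. 103.  48. -10.] p [ 0.6  -0.24  0.71] maxe 24.6 minz 0.36 maxrow 0.6
 j [-49.  26.  68. 104. 181.  50. -13.] p [ 0.75 -0.02  0.74] maxe 1.5 minz 0.72 maxrow 0.4
    (0, -31, 120, 45, 1) [-17.  35.   6. 137. 160.  37. -91.] e 0.0 minj6 30.0 j5 136.0 174.0 step 10.0
    (0, -31, 40, 35, 1) [-14.  42.   4. 132. 163.  29. -92.] e 0.0 minj6 29.0 j5 162.0 163.0 step 4.0
    (0, -31, 20, 30, 1) [-13.  43.   4. 129. 163.  22. -91.] e 0.0 minj6 22.0 j5 163.0 163.0 step 0.0
60 30
 j [-50.  51.  70. 102.  20.  56.  -4.] p [ 0.51 -0.16  0.34] maxe 0.0 minz 0.3 maxrow 0.3
 j [-32.  52.  76.  97.  67.  19.  10.] p [ 0.65 -0.39  0.52] maxe 49.1 minz 0.35 maxrow 0.4
 j [-29.  50.  71.  94. 173.  47.  17.] p [ 0.87 -0.19  0.62] maxe 30.0 minz 0.5 maxrow
[... 1969 characters left out ...]
step 4.0
    (0, -31, 20, 30, 1) [ -9.  43.  -2. 129. 153.  23. -80.] e 0.0 minj6 23.0 j5 153.0 153.0 step 0.0
80 0
 j [-50.  52.  72.  99.  17.  80.  -0.] p [ 0.4  -0.13  0.37] maxe 0.0 minz 0.3 maxrow 0.7
 j [-20.  53.  76.  99.  66.  28.   5.] p [ 0.51 -0.51  0.51] maxe 28.6 minz 0.37 maxrow 0.5
 j [-18.  51.  72.  98. 177.  49.   8.] p [ 0.8  -0.36  0.59] maxe 28.7 minz 0.51 maxrow 0.7
    (0, -31, 120, 45, 1) [ -9.  35.  -6. 137. 151.  39. -80.] e 0.0 minj6 10.0 j5 128.0 173.0 step 12.0
    (0, -31, 40, 35, 1) [ -7.  42.  -6. 132. 152.  31. -79.] e 0.0 minj6 31.0 j5 152.0 152.0 step 4.0
    (0, -31, 20, 30, 1) [ -7.  43.  -4. 129. 151.  24. -77.] e 0.0 minj6 24.0 j5 151.0 151.0 step 0.0
```

```bash
python3 - <<'E'
from jp import *
jA=jn.copy();jA[5]=80;jA[3]=100
j=go(jn,jA,6,1)
jB=j.copy();jB[4]=100;jB[2]=68;jB[1]=30;j=go(j,jB,11,1)
E
```

```text
t 5.975 j [-49.2  47.7  67.8 108.1  20.5  32.4  -5.4] p [ 0.5802 -0.1664  0.2876] rot [174.   56.4  95.3] F [ 0.1  0.5 -0.6] g 0.0 crate [  26.7 -231.5  287.6] toolz [ 0.29 -0.78 -0.55] tooly [0.95 0.31 0.06]
fk err [-5.6 -4.6  6.7]
[[0, -0.2, -0.6, -0.1, 0.7, -0.1, 0.0], [0, -0.1, -0.6, -0.1, 0.7, -0.1, 0.0], [0, -0.1, -0.6, -0.2, 0.7, -0.1, 0.0], [0, -0.1, -0.6, -0.2, 0.7, -0.1, 0.0], [0, -0.1, -0.7, -0.2, 0.7, -0.1, 0.0], [0, -0.1, -0.7, -0.2, 0.7, -0.1, 0.1]]
 j [-50.  52.  72.  99.  17.  80.  -0.] p [ 0.4  -0.13  0.37] maxe 0.0 minz 0.3 maxrow 0.7
[[0, -0.9, -0.0, -0.0, -0.1, -0.6, -0.1], [0, -0.9, -0.0, 0.0, -0.1, -0.6, -0.1], [0, -0.9, -0.0, 0.1, -0.1, -0.6, -0.1], [0, -0.9, -0.0, 0.1, -0.1, -0.6, -0.1], [0, -0.8, -0.0, 0.1, -0.1, -0.6, -0.1], [0, -0.8, -0.1, 0.1, -0.1, -0.6, -0.1], [0, -0.8, -0.1, 0.2, -0.1, -0.6, -0.1], [0, -0.8, -0.1, 0.2, -0.1, -0.6, -0.1], [0, -0.7, -0.1, 0.2, -0.1, -0.6, -0.0], [0, -0.7, -0.1, 0.2, -0.1, -0.6, -0.0], [0, -0.7, -0.1, 0.2, -0.1, -0.6, -0.0]]
 j [-54.  34.  76. 102. 101.  74.  -4.] p [ 0.5  -0.21  0.79] maxe 14.2 minz 0.41 maxrow 0.9
```

Call:
servo_tool([
  [0, -0.2, -0.6, -0.1, 0.7, -0.1, 0.0],
  [0, -0.1, -0.6, -0.1, 0.7, -0.1, 0.0],
  [0, -0.1, -0.6, -0.2, 0.7, -0.1, 0.0],
  [0, -0.1, -0.6, -0.2, 0.7, -0.1, 0.0],
  [0, -0.1, -0.7, -0.2, 0.7, -0.1, 0.0],
  [0, -0.1, -0.7, -0.2, 0.7, -0.1, 0.1],
  [0, -0.9, 0, 0, -0.1, -0.6, -0.1],
  [0, -0.9, 0, 0.0, -0.1, -0.6, -0.1],
  [0, -0.9, 0, 0.1, -0.1, -0.6, -0.1],
  [0, -0.9, 0, 0.1, -0.1, -0.6, -0.1],
  [0, -0.8, 0, 0.1, -0.1, -0.6, -0.1],
  [0, -0.8, -0.1, 0.1, -0.1, -0.6, -0.1],
  [0, -0.8, -0.1, 0.2, -0.1, -0.6, -0.1],
  [0, -0.8, -0.1, 0.2, -0.1, -0.6, -0.1],
  [0, -0.7, -0.1, 0.2, -0.1, -0.6, 0],
  [0, -0.7, -0.1, 0.2, -0.1, -0.6, 0],
  [0, -0.7, -0.1, 0.2, -0.1, -0.6, 0],
  [0, 0, 0, 0, 0, 0, 0],
])

```text
time: 8.22
position: [0.504, -0.204, 0.7871]
tool_rot: [-36.7, 44.1, -133.6]
ft_force: [-0.5, -0.4, -0.4]
grip_width: -0.0
grip_force: 0.0
```

```bash
python3 - <<'E'
from jp import *
for jt in ((180,50),(160,50),(140,60)):
    print(jt)
    jB=jn.copy();jB[4]=jt[0];jB[5]=jt[1];jB[2]=66;j=go(jn,jB,10,1)
    chk(j,[(0,-31,120,45,1),(0,-31,40,35,1),(0,-31,20,30,1)])
print("direct");chk(jn,[(0,-31,120,45,1),(0,-31,40,35,1),(0,-31,20,30,1)])
E
```

```text
t 8.225 j [-53.5  32.2  74.6 101.6 102.3  75.7  -3. ] p [ 0.504  -0.204   0.7871] rot [ -36.7   44.1 -133.6] F [-0.5 -0.4 -0.4] g -0.0 crate [ -43.7 -278.9  787.1] toolz [ 0.16 -0.8   0.58] tooly [ 0.89 -0.13 -0.43]
fk err [-8.8 -6.3 14.1]
(180, 50)
[[0, -0.8, 0.5, -0.2, -0.4, -0.8, -0.2], [0, -0.8, 0.5, -0.2, -0.4, -0.8, -0.2], [0, -0.8, 0.5, -0.2, -0.4, -0.7, -0.2], [0, -0.8, 0.5, -0.1, -0.4, -0.7, -0.3], [0, -0.8, 0.5, -0.1, -0.3, -0.7, -0.3], [0, -0.8, 0.4, -0.1, -0.3, -0.7, -0.3], [0, -0.8, 0.4, -0.1, -0.3, -0.7, -0.3], [0, -0.8, 0.4, -0.1, -0.3, -0.7, -0.4], [0, -0.8, 0.4, -0.1, -0.3, -0.7, -0.4], [0, -0.8, 0.4, -0.1, -0.3, -0.7, -0.4]]
 j [-52.  33.  67. 104. 183.  55.  -7.] p [0.78 0.09 0.69] maxe 0.0 minz 0.69 maxrow 0.8
    (0, -31, 120, 45, 1) [-17.  35.   5. 137. 159.  37. -90.] e 0.0 minj6 32.0 j5 134.0 175.0 step 10.0
    (0, -31, 40, 35, 1) [-13.  42.   3. 132. 162.  29. -90.] e 0.0 minj6 29.0 j5 161.0 162.0 step 4.0
    (0, -31, 20, 30, 1) [-12.  43.   3. 129. 162.  22. -90.] e 0.0 minj6 22.0 j5 162.0 162.0 step 0.0
(160, 50)
[[0, -0.6, 0.4, -0.1, -0.4, -0.6, -0.1], [
[... 1180 characters left out ...]
  69. 103. 144.  62.  -9.] p [ 0.7  -0.03  0.78] maxe 0.0 minz 0.78 maxrow 0.5
    (0, -31, 120, 45, 1) [-15.  35.   3. 137. 158.  37. -88.] e 0.0 minj6 32.0 j5 112.0 158.0 step 10.0
    (0, -31, 40, 35, 1) [-12.  42.   1. 132. 160.  30. -88.] e 0.0 minj6 30.0 j5 159.0 160.0 step 4.0
    (0, -31, 20, 30, 1) [-11.  43.   2. 129. 160.  22. -87.] e 0.0 minj6 22.0 j5 160.0 160.0 step 0.0
direct
    (0, -31, 120, 45, 1) [-15.  35.   2. 137. 157.  37. -87.] e 0.0 minj6 30.0 j5 86.0 157.0 step 13.0
    (0, -31, 40, 35, 1) [-12.  42.   1. 132. 159.  30. -88.] e 0.0 minj6 30.0 j5 158.0 159.0 step 4.0
    (0, -31, 20, 30, 1) [-11.  43.   2. 129. 159.  22. -86.] e 0.0 minj6 22.0 j5 159.0 159.0 step 0.0
```

```bash
python3 - <<'E'
from jp import *
off=fk(jn,G)[0]-pn
t=(-20,-31,140,38,1);q=pose(*t);n,row=leg((pn,An),q);print(n,row)
j=jn;a=dict(p=None,A=None);zz=[]
for k in range(n):
    j,p,A=run(j,[row],**a,it=3);a=dict(p=p,A=A);zz.append((p-off).round(2).tolist())
print(j.round(0),np.linalg.norm(err(j,p,A)),zz[::3])
j=chk(j,[(-50,-31,25,30,1),(20,-31,20,30,1),(-50,31,25,30,1),(20,31,20,30,1)])
ja=C.inv().apply(np.array([.4345,-.1715,0])-O)*1000;jb=C.inv().apply(np.array([.4085,.2388,0])-O)*1000;print(ja,jb)
for tl in(15,20,25):
    print(tl);chk(j,[(ja[0],ja[1],70,tl,1),(ja[0]+10,ja[1],12,tl,1)]);chk(j,[(jb[0],jb[1],70,tl,1),(jb[0]+10,jb[1],12,tl,1)])
E
```

```text
t 8.225 j [-53.5  32.2  74.6 101.6 102.3  75.7  -3. ] p [ 0.504  -0.204   0.7871] rot [ -36.7   44.1 -133.6] F [-0.5 -0.4 -0.4] g -0.0 crate [ -43.7 -278.9  787.1] toolz [ 0.16 -0.8   0.58] tooly [ 0.89 -0.13 -0.43]
fk err [-8.8 -6.3 14.1]
18 [0, 0.56, 0.7, -0.08, -0.56, 0.26, 0.05]
[-13.  26.   0. 134. 143.  21. -72.] 3.256417594030406e-07 [[0.52, -0.22, 0.75], [0.57, -0.26, 0.63], [0.6, -0.25, 0.5], [0.62, -0.21, 0.37], [0.62, -0.13, 0.26], [0.6, -0.03, 0.18]]
    (-50, -31, 25, 30, 1) [ -7.  42.  -8. 136. 150.  30. -79.] e 0.0 minj6 24.0 j5 146.0 150.0 step 5.0
    (20, -31, 20, 30, 1) [ -7.  43.  -4. 126. 149.  22. -74.] e 0.0 minj6 22.0 j5 149.0 149.0 step 5.0
    (-50, 31, 25, 30, 1) [-17.  42.  -5. 133. 141.  28. -78.] e 0.0 minj6 24.0 j5 141.0 146.0 step 4.0
    (20, 31, 20, 30, 1) [-16.  44.  -0. 123. 140.  19. -73.] e 0.0 minj6 19.0 j5 140.0 141.0 step 5.0
[-117.03079615 -256.12114858    0.        ] [-198.12264617  146.92500493    0.        ]
15
    (np.float64(-117.03079615157966), np.float64(-256.12114858427327), 70, 15, 1) [ 26.  31.  -6. 133. 165.   1. -62.] e 17.9 minj
[... 1091 characters left out ...]
 120.  14. -79.] e 0.0 minj6 9.0 j5 114.0 120.0 step 10.0
25
    (np.float64(-117.03079615157966), np.float64(-256.12114858427327), 70, 25, 1) [ 34.  32. -14. 139. 176.  17. -71.] e 29.7 minj6 17.0 j5 144.0 176.0 step 8.0
    (np.float64(-107.03079615157966), np.float64(-256.12114858427327), 12, 25, 1) [ 32.  42. -13. 139. 176.  27. -70.] e 32.7 minj6 22.0 j5 176.0 176.0 step 5.0
    (np.float64(-198.12264617494716), np.float64(146.92500492644768), 70, 25, 1) [-54.  34.  11. 135. 108.  14. -70.] e 0.0 minj6 14.0 j5 108.0 137.0 step 9.0
    (np.float64(-188.12264617494716), np.float64(146.92500492644768), 12, 25, 1) [-43.  42.  -2. 136. 122.  25. -84.] e 0.0 minj6 20.0 j5 116.0 122.0 step 6.0
```

Call:
servo_tool([
  [0, 0.56, 0.7, -0.08, -0.56, 0.26, 0.05],
  [0, 0.56, 0.7, -0.08, -0.56, 0.26, 0.05],
  [0, 0.56, 0.7, -0.08, -0.56, 0.26, 0.05],
  [0, 0.56, 0.7, -0.08, -0.56, 0.26, 0.05],
  [0, 0.56, 0.7, -0.08, -0.56, 0.26, 0.05],
  [0, 0.56, 0.7, -0.08, -0.56, 0.26, 0.05],
  [0, 0.56, 0.7, -0.08, -0.56, 0.26, 0.05],
  [0, 0.56, 0.7, -0.08, -0.56, 0.26, 0.05],
  [0, 0.56, 0.7, -0.08, -0.56, 0.26, 0.05],
  [0, 0.56, 0.7, -0.08, -0.56, 0.26, 0.05],
  [0, 0.56, 0.7, -0.08, -0.56, 0.26, 0.05],
  [0, 0.56, 0.7, -0.08, -0.56, 0.26, 0.05],
  [0, 0.56, 0.7, -0.08, -0.56, 0.26, 0.05],
  [0, 0.56, 0.7, -0.08, -0.56, 0.26, 0.05],
  [0, 0.56, 0.7, -0.08, -0.56, 0.26, 0.05],
  [0, 0.56, 0.7, -0.08, -0.56, 0.26, 0.05],
  [0, 0.56, 0.7, -0.08, -0.56, 0.26, 0.05],
  [0, 0.56, 0.7, -0.08, -0.56, 0.26, 0.05],
  [0, 0, 0, 0, 0, 0, 0],
])

```text
time: 10.6
position: [0.5626, 0.0443, 0.1371]
tool_rot: [179.5, 37.5, 171.3]
ft_force: [1.0, -0.0, 0.0]
grip_width: 0.0
grip_force: 0.0
```

```bash
cat > to.py <<'E'
from now import *
import sys
# targets: x,y,z,tilt ; prints legs (constant twist) chained
def legs(*ts):
    P=(pn,An);j=jn
    for t in ts:
        q=pose(*t,1);n,row=leg(P,q);j,T,e=follow(j,path(*fk(j,G),*q),it=3)
        print(t,"n",n,row,"| j",j.round(0),"e",e.round(1));P=q
if __name__=="__main__": legs(*eval(sys.argv[1]))
E
python3 to.py "[(-35,-31,30,30),(-20,-31,12,30),(22,-31,12,30)]"
```

```text
t 10.6 j [-13.1  29.5  -0.7 132.8 142.3  22.1 -72.3] p [0.5626 0.0443 0.1371] rot [179.5  37.5 171.3] F [ 1. -0.  0.] g 0.0 crate [-19.2 -25.  137.1] toolz [ 0.61 -0.   -0.79] tooly [0.01 1.   0.01]
(-35, -31, 30, 30) n 3 [0, 0.5, -0.04, 0.52, -0.0, 0.25, -0.02] | j [ -7.  41.  -7. 134. 149.  28. -77.] e 0.0
(-20, -31, 12, 30) n 1 [0, -0.08, 0.0, 0.46, 0.0, 0.0, -0.0] | j [ -6.  44.  -7. 132. 150.  28. -77.] e 0.0
(22, -31, 12, 30) n 1 [0, -0.73, -0.0, 0.42, 0.0, 0.0, -0.0] | j [ -6.  45.  -5. 126. 149.  23. -74.] e 0.0
```

Call:
servo_tool([
  [0, 0.5, -0.04, 0.52, 0, 0.25, -0.02],
  [0, 0.5, -0.04, 0.52, 0, 0.25, -0.02],
  [0, 0.5, -0.04, 0.52, 0, 0.25, -0.02],
  [0, -0.03, 0, 0.2, 0, 0, 0],
  [0, -0.03, 0, 0.2, 0, 0, 0],
  [0, 0, 0, 0, 0, 0, 0],
])

```text
time: 11.35
position: [0.5623, 0.0386, 0.0171]
tool_rot: [-179.9, 30.5, 172.2]
ft_force: [-0.5, 0.8, -0.1]
grip_width: -0.002
grip_force: 0.0
```

```bash
python3 to.py "[(22,-31,14,30)]"
```

```text
t 11.35 j [ -6.8  44.   -6.7 131.2 149.3  27.9 -76.9] p [0.5623 0.0386 0.0171] rot [-179.9   30.5  172.2] F [-0.5  0.8 -0.1] g -0.002 crate [-18.8 -30.7  17.1] toolz [ 0.51 -0.   -0.86] tooly [ 0.  1. -0.]
(22, -31, 14, 30) n 1 [0, -0.67, -0.0, 0.47, -0.01, 0.05, -0.01] | j [ -6.  44.  -4. 126. 149.  22. -74.] e 0.0
```

Probe cell 1: 5 mm steps, first to the doors, then to about +22 TCP (leading edge ≈ +31).

Call:
servo_tool([
  [0, -0.17, 0, 0.1, 0, 0, 0],
  [0, -0.17, 0, 0.1, 0, 0, 0],
  [0, -0.09, 0, 0.05, 0, 0, 0],
  [0, -0.09, 0, 0.05, 0, 0, 0],
  [0, 0, 0, 0, 0, 0, 0],
])

```text
time: 11.98
position: [0.5913, 0.0347, 0.017]
tool_rot: [-179.9, 30.4, 172.2]
ft_force: [-1.1, 0.2, -0.5]
grip_width: 0.001
grip_force: 0.5
```

Call:
servo_tool([
  [0, -0.06, 0, 0.04, 0, 0, 0],
  [0, -0.06, 0, 0.04, 0, 0, 0],
  [0, 0, 0, 0, 0, 0, 0],
])

```text
time: 12.35
position: [0.5983, 0.0337, 0.0163]
tool_rot: [-179.9, 30.4, 172.2]
ft_force: [-0.1, 0.2, -0.7]
grip_width: 0.002
grip_force: 0.5
```

Call:
servo_tool([
  [0, -0.06, 0, 0.035, 0, 0, 0],
  [0, -0.06, 0, 0.035, 0, 0, 0],
  [0, 0, 0, 0, 0, 0, 0],
])

```text
time: 12.72
position: [0.6056, 0.0326, 0.0167]
tool_rot: [-179.9, 30.4, 172.2]
ft_force: [0.2, -0.3, -0.9]
grip_width: 0.0
grip_force: 0.8
```

Call:
servo_tool([
  [0, 0.39, 0, -0.225, 0, 0, 0],
  [0, 0.39, 0, -0.225, 0, 0, 0],
  [0, 0, 0.62, 0, 0, 0, 0],
  [0, 0, 0.62, 0, 0, 0, 0],
  [0, -0.17, 0, 0.1, 0, 0, 0],
  [0, -0.17, 0, 0.1, 0, 0, 0],
  [0, -0.09, 0, 0.05, 0, 0, 0],
  [0, -0.09, 0, 0.05, 0, 0, 0],
  [0, 0, 0, 0, 0, 0, 0],
])

```text
time: 13.85
position: [0.5987, 0.0952, 0.0162]
tool_rot: [-179.9, 30.4, 172.1]
ft_force: [-0.7, 0.2, -0.3]
grip_width: 0.001
grip_force: 0.4
```

Call:
servo_tool([
  [0, -0.06, 0, 0.035, 0, 0, 0],
  [0, -0.06, 0, 0.035, 0, 0, 0],
  [0, 0, 0, 0, 0, 0, 0],
])

```text
time: 14.22
position: [0.6057, 0.0953, 0.0163]
tool_rot: [-179.9, 30.4, 172.2]
ft_force: [0.2, -0.4, -0.9]
grip_width: -0.0
grip_force: 0.5
```

Call:
servo_tool([
  [0, -0.06, 0, 0.035, 0, 0, 0],
  [0, -0.06, 0, 0.035, 0, 0, 0],
  [0, 0, 0, 0, 0, 0, 0],
])

```text
time: 14.6
position: [0.6131, 0.0942, 0.0166]
tool_rot: [-179.9, 30.4, 172.2]
ft_force: [1.5, -0.3, -0.3]
grip_width: -0.003
grip_force: 0.7
```

```bash
python3 to.py "[(-20,31,60,30)]"
```

```text
t 14.6 j [-16.4  45.2  -0.4 121.9 140.   19.6 -73. ] p [0.6131 0.0942 0.0166] rot [-179.9   30.4  172.2] F [ 1.5 -0.3 -0.3] g -0.003 crate [24.1 31.2 16.6] toolz [ 0.51 -0.   -0.86] tooly [ 0.  1. -0.]
(-20, 31, 60, 30) n 2 [0, 0.16, -0.0, -0.6, -0.01, 0.02, -0.0] | j [-20.  38.   1. 128. 137.  18. -72.] e 0.0
```

```bash
python3 to.py "[(-30,31,17,30),(-60,-40,62,24),(-109,-256,62,20),(-109,-256,10,20)]"
```

```text
t 14.6 j [-16.4  45.2  -0.4 121.9 140.   19.6 -73. ] p [0.6131 0.0942 0.0166] rot [-179.9   30.4  172.2] F [ 1.5 -0.3 -0.3] g -0.003 crate [24.1 31.2 16.6] toolz [ 0.51 -0.   -0.86] tooly [ 0.  1. -0.]
(-30, 31, 17, 30) n 2 [0, 0.46, -0.0, -0.28, -0.01, 0.02, -0.0] | j [-16.  43.  -5. 130. 141.  26. -77.] e 0.0
(-60, -40, 62, 24) n 2 [0, 0.05, -0.71, -0.54, 0.0, 0.3, 0.0] | j [-10.  35.  -0. 133. 144.  13. -71.] e 0.0
(-109, -256, 62, 20) n 5 [0, 0.18, -0.86, -0.07, 0.0, 0.08, -0.0] | j [ 31.  33. -12. 136. 168.   8. -64.] e 0.0
(-109, -256, 10, 20) n 2 [0, 0.18, 0.0, 0.49, 0.0, 0.0, 0.0] | j [ 31.  41. -13. 138. 169.  18. -64.] e 0.0
```

Call:
servo_tool([
  [0, 0.46, 0, -0.28, 0, 0.02, 0],
  [0, 0.46, 0, -0.28, 0, 0.02, 0],
  [1, 0.05, -0.71, -0.54, 0, 0.3, 0],
  [1, 0.05, -0.71, -0.54, 0, 0.3, 0],
  [1, 0.18, -0.86, -0.07, 0, 0.08, 0],
  [1, 0.18, -0.86, -0.07, 0, 0.08, 0],
  [1, 0.18, -0.86, -0.07, 0, 0.08, 0],
  [1, 0.18, -0.86, -0.07, 0, 0.08, 0],
  [1, 0.18, -0.86, -0.07, 0, 0.08, 0],
  [1, 0, 0, 0, 0, 0, 0],
  [1, 0, 0, 0, 0, 0, 0],
])

```text
time: 15.98
position: [0.4426, -0.1707, 0.0619]
tool_rot: [-179.9, 20.0, 172.2]
ft_force: [-0.2, -0.3, 0.1]
grip_width: 1.003
grip_force: 0.0
```

```bash
python3 to.py "[(-109,-256,10,20)]"
```

```text
t 15.975 j [ 29.5  33.7 -11.5 135.5 166.8   8.5 -63.4] p [ 0.4426 -0.1707  0.0619] rot [-179.9   20.   172.2] F [-0.2 -0.3  0.1] g 1.003 crate [-109.1 -254.3   61.9] toolz [ 0.34 -0.   -0.94] tooly [ 0.  1. -0.]
(-109, -256, 10, 20) n 2 [0, 0.18, -0.02, 0.49, -0.0, -0.0, -0.0] | j [ 31.  41. -13. 138. 168.  18. -63.] e 0.0
```

Call:
servo_tool([
  [1, 0.18, -0.02, 0.49, 0, 0, 0],
  [1, 0.18, -0.02, 0.49, 0, 0, 0],
  [1, 0, 0, 0, 0, 0, 0],
  [0, 0, 0, 0, 0, 0, 0],
  [0, 0, 0, 0, 0, 0, 0],
  [0, 0, 0, 0, 0, 0, 0],
  [0, 0, 0, 0, 0, 0, 0],
  [0, 0, 0, 0, 0, 0, 0],
])

```text
time: 16.98
position: [0.4422, -0.1726, 0.0112]
tool_rot: [-179.9, 20.1, 172.3]
ft_force: [-2.6, 1.2, 9.3]
grip_width: 0.518
grip_force: 59.7
```

```bash
python3 to.py "[(-109,-256,17,20),(-40,-31,17,20),(-25,-31,17,20)]"
```

```text
t 16.975 j [ 30.5  41.5 -12.9 136.9 167.9  17.7 -63.3] p [ 0.4422 -0.1726  0.0112] rot [-179.9   20.1  172.3] F [-2.6  1.2  9.3] g 0.518 crate [-109.3 -256.1   11.2] toolz [ 0.34 -0.   -0.94] tooly [ 0.  1. -0.]
(-109, -256, 17, 20) n 1 [0, -0.04, 0.0, -0.11, -0.01, 0.01, 0.0] | j [ 31.  40. -13. 138. 168.  16. -63.] e 0.0
(-40, -31, 17, 20) n 6 [0, -0.22, 0.75, 0.08, 0.0, 0.0, 0.0] | j [-10.  41.   0. 127. 142.   9. -69.] e 0.0
(-25, -31, 17, 20) n 1 [0, -0.28, -0.0, 0.1, 0.0, 0.0, 0.0] | j [-11.  41.   2. 125. 142.   7. -69.] e 0.0
```

Call:
servo_tool([
  [0, -0.04, 0, -0.12, 0, 0, 0],
  [0, -0.22, 0.75, 0.08, 0, 0, 0],
  [0, -0.22, 0.75, 0.08, 0, 0, 0],
  [0, -0.22, 0.75, 0.08, 0, 0, 0],
  [0, -0.22, 0.75, 0.08, 0, 0, 0],
  [0, -0.22, 0.75, 0.08, 0, 0, 0],
  [0, -0.22, 0.75, 0.08, 0, 0, 0],
  [0, -0.14, 0, 0.05, 0, 0, 0],
  [0, 0, 0, 0, 0, 0, 0],
])

```text
time: 18.1
position: [0.5495, 0.0389, 0.016]
tool_rot: [-179.9, 20.0, 172.2]
ft_force: [1.2, -0.5, -1.7]
grip_width: 0.513
grip_force: 61.3
```

```bash
python3 to.py "[(-27,-31,11,20)]"; python3 - <<'E'
from h import *
im,_=cloud("scene");cv2.imwrite("pics/s1.png",cv2.resize(im[100:300,180:420,::-1],None,fx=3,fy=3))
E
```

```text
t 18.1 j [-10.7  41.7   1.6 125.5 142.3   8.  -69.2] p [0.5495 0.0389 0.016 ] rot [-179.9   20.   172.2] F [ 1.2 -0.5 -1.7] g 0.513 crate [-31.4 -32.2  16. ] toolz [ 0.34 -0.   -0.94] tooly [ 0.  1. -0.]
(-27, -31, 11, 20) n 1 [0, -0.05, 0.02, 0.12, -0.01, -0.0, -0.01] | j [-10.  42.   1. 126. 143.   8. -69.] e 0.0
```

View pics/s1.png

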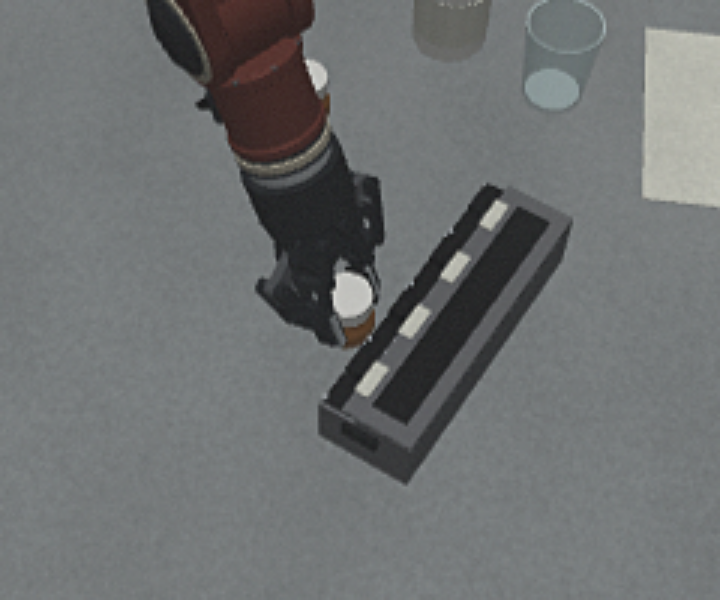

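Call:
servo_tool([
  [0, 0.03, 0.025, 0.09, 0, 0, 0],
  [0, 0, 0, 0, 0, 0, 0],
  [0.8, 0, 0, 0, 0, 0, 0],
  [1, 0, 0, 0, 0, 0, 0],
  [1, 0, 0, 0, 0, 0, 0],
  [1, 0.4, 0, -0.15, 0, 0, 0],
  [1, 0.6, 0, -0.22, 0, 0, 0],
  [1, 0.4, 0, -0.15, 0, 0, 0],
  [0.1, 0, 0, 0, 0, 0, 0],
  [0.1, 0, 0, 0, 0, 0, 0],
  [0.1, 0, 0, 0, 0, 0, 0],
])

```text
time: 19.52
position: [0.477, 0.0508, 0.0116]
tool_rot: [-180.0, 20.1, 172.2]
ft_force: [-0.0, -0.3, -1.1]
grip_width: 0.377
grip_force: 0.0
```

```bash
python3 - <<'E'
from h import *
import plan
for n,(u0,u1,v0,v1) in dict(top=(150,330,150,290),scene=(180,420,100,300)).items():
    im,P=cloud(n)
    if n=="top": cv2.imwrite("pics/t2.png",cv2.resize(im[140:290,160:340,::-1],None,fx=4,fy=4))
    m=(im.min(2)>150)&(P[...,2]>.036)&(P[...,2]<.054);m[:v0]=0;m[v1:]=0;m[:,:u0]=0;m[:,u1:]=0
    k,l,s,c=cv2.connectedComponentsWithStats(m.astype(np.uint8))
    for i in range(1,k):
        if s[i,4]>40:
            q=P[l==i];print(n,s[i,4],q.mean(0).round(4),"crate",(plan.C.inv().apply(q.mean(0)-plan.O)*1000).round(1))
E
python3 to.py "[(-78,-31,17,25),(-25,-31,17,30)]"
```

```text
top 279 [0.4084 0.2391 0.0457] crate [-198.3  147.2   45.7]
scene 145 [0.4085 0.237  0.0453] crate [-197.9  145.1   45.3]
scene 204 [0.5409 0.0378 0.0452] crate [-39.8 -34.4  45.2]
t 19.625 j [ -8.3  41.1  -7.1 136.3 143.3  19.8 -73.7] p [0.4764 0.0508 0.0115] rot [-179.9   20.   172.2] F [ 0.5 -0.2  0.2] g 0.19 crate [-105.4  -30.2   11.5] toolz [ 0.34 -0.   -0.94] tooly [ 0.  1. -0.]
(-78, -31, 17, 25) n 1 [0, -0.55, -0.01, 0.08, -0.01, -0.5, -0.01] | j [ -6.  41.  -9. 137. 145.  26. -75.] e 0.0
(-25, -31, 17, 30) n 2 [0, -0.48, -0.0, 0.23, -0.0, -0.25, -0.0] | j [ -5.  43.  -9. 133. 147.  29. -75.] e 0.0
```

View pics/t2.png

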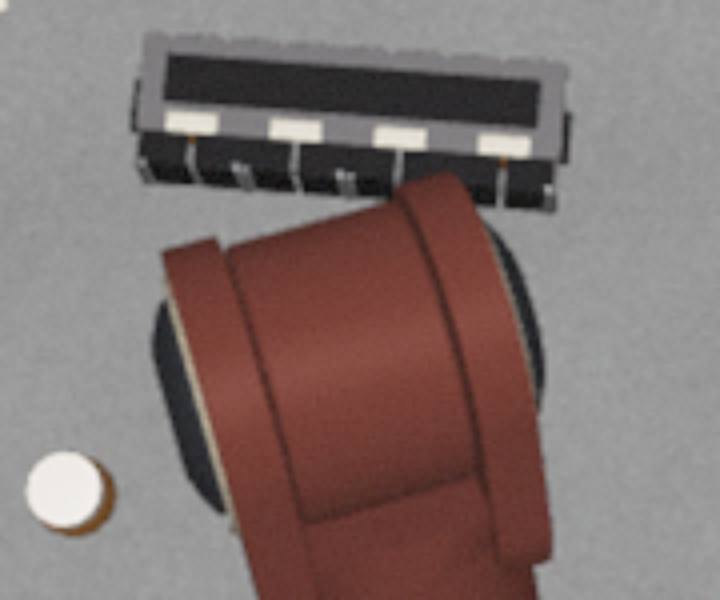

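Call:
servo_tool([
  [0.1, -0.4, -0.01, 0.02, 0, -0.4, 0],
  [0.1, -0.2, 0, 0.1, 0, -0.3, 0],
  [0.1, -0.2, 0, 0.1, 0, -0.3, 0],
  [0.1, -0.2, 0, 0.11, 0, 0, 0],
  [0.1, -0.2, 0, 0.11, 0, 0, 0],
  [0.1, -0.17, 0, 0.1, 0, 0, 0],
  [0.1, -0.17, 0, 0.1, 0, 0, 0],
  [0.1, 0, 0, 0, 0, 0, 0],
])

```text
time: 20.62
position: [0.5602, 0.0388, 0.0175]
tool_rot: [-179.9, 30.1, 172.2]
ft_force: [-0.2, 0.2, -0.1]
grip_width: 0.1
grip_force: 0.2
```

```bash
python3 to.py "[(0,-31,17,30),(14,-31,17,30)]"
```

```text
t 20.625 j [ -5.4  43.9  -8.6 131.2 146.8  28.1 -74.1] p [0.5602 0.0388 0.0175] rot [-179.9   30.1  172.2] F [-0.2  0.2 -0.1] g 0.1 crate [-20.8 -30.8  17.5] toolz [ 0.5  -0.   -0.87] tooly [ 0.  1. -0.]
(0, -31, 17, 30) n 1 [0, -0.35, -0.0, 0.22, -0.01, 0.01, -0.01] | j [ -5.  44.  -8. 129. 147.  25. -73.] e 0.0
(14, -31, 17, 30) n 1 [0, -0.24, 0.0, 0.14, 0.0, 0.0, -0.0] | j [ -5.  44.  -7. 127. 146.  23. -72.] e 0.0
```

Call:
servo_tool([
  [0.1, -0.1, 0, 0.06, 0, 0, 0],
  [0.1, -0.1, 0, 0.06, 0, 0, 0],
  [0.1, -0.1, 0, 0.06, 0, 0, 0],
  [0.1, -0.1, 0, 0.06, 0, 0, 0],
  [0.1, -0.05, 0, 0.03, 0, 0, 0],
  [0.1, 0, 0, 0, 0, 0, 0],
])

```text
time: 21.38
position: [0.5856, 0.035, 0.017]
tool_rot: [-179.9, 30.0, 172.2]
ft_force: [-0.5, 0.2, 0.1]
grip_width: 0.099
grip_force: 0.0
```

Call:
servo_tool([
  [0.1, -0.035, 0, 0.02, 0, 0, 0],
  [0.1, -0.035, 0, 0.02, 0, 0, 0],
  [0.1, -0.035, 0, 0.02, 0, 0, 0],
  [0.1, 0, 0, 0, 0, 0, 0],
])

```text
time: 21.88
position: [0.5911, 0.0345, 0.0168]
tool_rot: [-179.9, 30.0, 172.2]
ft_force: [0.0, -0.0, -0.8]
grip_width: 0.099
grip_force: 0.3
```

Call:
servo_tool([
  [0.1, -0.035, 0, 0.02, 0, 0, 0],
  [0.1, -0.035, 0, 0.02, 0, 0, 0],
  [0.1, 0, 0, 0, 0, 0, 0],
])

```text
time: 22.25
position: [0.5946, 0.034, 0.0167]
tool_rot: [-179.9, 29.9, 172.2]
ft_force: [-0.7, 0.2, 1.3]
grip_width: 0.101
grip_force: 1.2
```

Call:
servo_tool([
  [0.1, -0.035, 0, 0.02, 0, 0, 0],
  [0.1, -0.035, 0, 0.02, 0, 0, 0],
  [0.1, 0, 0, 0, 0, 0, 0],
])

```text
time: 22.62
position: [0.5981, 0.0336, 0.0166]
tool_rot: [-179.9, 29.9, 172.2]
ft_force: [-4.4, 0.3, 2.6]
grip_width: 0.097
grip_force: 2.3
```

Call:
servo_tool([
  [0.1, -0.035, 0, 0.02, 0, 0, 0],
  [0.1, -0.035, 0, 0.02, 0, 0, 0],
  [0.1, 0, 0, 0, 0, 0, 0],
])

```text
time: 23.0
position: [0.6004, 0.0333, 0.0164]
tool_rot: [-179.9, 29.7, 172.2]
ft_force: [-9.2, 0.4, 8.9]
grip_width: 0.1
grip_force: 6.1
```

Call:
servo_tool([
  [0.1, 0.3, 0, -0.17, 0, 0, 0],
  [0.1, 0.45, 0, -0.26, 0, 0, 0],
  [0.1, 0.3, 0, -0.17, 0, 0, 0],
])

```text
time: 23.38
position: [0.5436, 0.0408, 0.0168]
tool_rot: [-179.9, 30.1, 172.2]
ft_force: [-0.5, 0.0, 0.2]
grip_width: 0.098
grip_force: 0.0
```

```bash
python3 to.py "[(-70,10,62,25),(-189,147,62,24),(-189,147,11,24)]"; python3 - <<'E'
from h import *
im,_=cloud("scene");cv2.imwrite("pics/s3.png",cv2.resize(im[140:280,270:390,::-1],None,fx=4,fy=4))
E
```

```text
t 23.375 j [ -5.4  44.   -9.9 133.7 147.1  30.7 -75.3] p [0.5436 0.0408 0.0168] rot [-179.9   30.1  172.2] F [-0.5  0.   0.2] g 0.098 crate [-37.6 -31.1  16.8] toolz [ 0.5  -0.   -0.87] tooly [ 0.  1. -0.]
(-70, 10, 62, 25) n 2 [0, 0.07, 0.41, -0.55, -0.01, 0.25, -0.0] | j [-18.  35.  -0. 133. 134.  15. -68.] e 0.0
(-189, 147, 62, 24) n 4 [0, 0.54, 0.68, -0.25, 0.0, 0.02, 0.0] | j [-50.  35.   9. 134. 107.  14. -67.] e 0.0
(-189, 147, 11, 24) n 2 [0, 0.21, 0.0, 0.47, 0.0, -0.0, 0.0] | j [-42.  42.  -3. 136. 120.  24. -81.] e 0.0
```

Call:
servo_tool([
  [0.5, 0.07, 0.41, -0.55, 0, 0.25, 0],
  [1, 0.07, 0.41, -0.55, 0, 0.25, 0],
  [1, 0.54, 0.68, -0.25, 0, 0.02, 0],
  [1, 0.54, 0.68, -0.25, 0, 0.02, 0],
  [1, 0.54, 0.68, -0.25, 0, 0.02, 0],
  [1, 0.54, 0.68, -0.25, 0, 0.02, 0],
  [1, 0, 0, 0, 0, 0, 0],
  [1, 0, 0, 0, 0, 0, 0],
])

```text
time: 24.42
position: [0.4183, 0.2371, 0.0621]
tool_rot: [-180.0, 24.3, 172.2]
ft_force: [0.3, -0.1, -1.3]
grip_width: 0.999
grip_force: 0.0
```

```bash
python3 to.py "[(-188,147,12,24)]"
```

```text
t 24.425 j [-50.   35.4   8.6 134.  108.   14.6 -68.2] p [0.4183 0.2371 0.0621] rot [-180.    24.3  172.2] F [ 0.3 -0.1 -1.3] g 0.999 crate [-188.2  146.6   62.1] toolz [ 0.41 -0.   -0.91] tooly [ 0.  1. -0.]
(-188, 147, 12, 24) n 2 [0, 0.2, 0.0, 0.46, -0.0, 0.01, -0.0] | j [-42.  42.  -3. 135. 120.  24. -81.] e 0.0
```

View pics/s3.png

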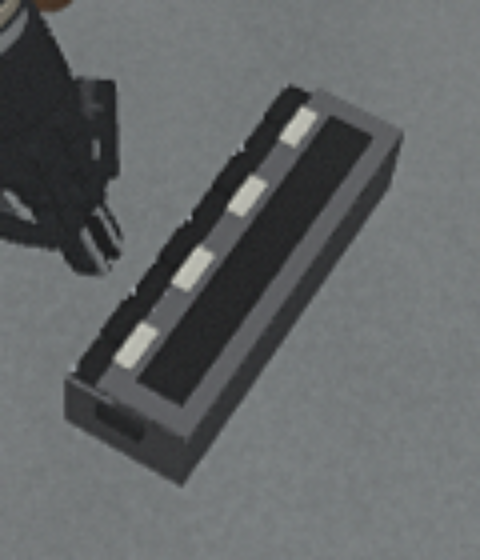

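The jar has disappeared into cell 1, and the door flanges at crop (95–300, 90–370) lie flat and shut. Next I grasp jar B.

Call:
servo_tool([
  [1, 0.2, 0, 0.46, 0, 0, 0],
  [1, 0.2, 0, 0.46, 0, 0, 0],
  [1, 0, 0, 0, 0, 0, 0],
  [0, 0, 0, 0, 0, 0, 0],
  [0, 0, 0, 0, 0, 0, 0],
  [0, 0, 0, 0, 0, 0, 0],
  [0, 0, 0, 0, 0, 0, 0],
  [0, 0, 0, 0, 0, 0, 0],
])

```text
time: 25.42
position: [0.4177, 0.2372, 0.0131]
tool_rot: [180.0, 24.3, 172.2]
ft_force: [-1.8, 0.0, 6.3]
grip_width: 0.511
grip_force: 59.8
```

```bash
python3 to.py "[(-188,147,18,24),(-31,31,18,24)]"
```

```text
t 25.425 j [-42.1  42.1  -3.  135.  120.2  24.3 -81.5] p [0.4177 0.2372 0.0131] rot [180.   24.3 172.2] F [-1.8  0.   6.3] g 0.511 crate [-188.8  146.6   13.1] toolz [ 0.41 -0.   -0.91] tooly [0. 1. 0.]
(-188, 147, 18, 24) n 1 [0, -0.05, 0.01, -0.08, -0.0, 0.03, -0.01] | j [-43.  41.  -2. 135. 119.  23. -80.] e 0.0
(-31, 31, 18, 24) n 5 [0, -0.57, -0.46, 0.26, 0.0, -0.0, 0.0] | j [-19.  42.   1. 126. 137.  13. -71.] e 0.0
```

Call:
servo_tool([
  [0, -0.04, 0, -0.1, 0, 0, 0],
  [0, -0.57, -0.46, 0.26, 0, 0, 0],
  [0, -0.57, -0.46, 0.26, 0, 0, 0],
  [0, -0.57, -0.46, 0.26, 0, 0, 0],
  [0, -0.57, -0.46, 0.26, 0, 0, 0],
  [0, -0.55, -0.46, 0.25, 0, 0, 0],
  [0, 0, 0, 0, 0, 0, 0],
])

```text
time: 26.3
position: [0.558, 0.098, 0.017]
tool_rot: [-179.8, 24.4, 171.9]
ft_force: [-0.4, 0.3, -1.9]
grip_width: 0.51
grip_force: 61.2
```

```bash
python3 to.py "[(-31,31,13,24),(-100,31,15,24)]"
```

```text
t 26.3 j [-18.7  42.7   1.4 125.7 136.9  14.2 -72. ] p [0.558 0.098 0.017] rot [-179.8   24.4  171.9] F [-0.4  0.3 -1.9] g 0.51 crate [-31.   27.6  17. ] toolz [ 0.41 -0.01 -0.91] tooly [ 0.01  1.   -0.  ]
(-31, 31, 13, 24) n 1 [0, 0.03, 0.07, 0.07, -0.03, 0.04, -0.04] | j [-18.  43.   1. 126. 137.  14. -72.] e 0.0
(-100, 31, 15, 24) n 2 [0, 0.62, 0.0, -0.3, 0.0, -0.0, 0.0] | j [-18.  41.  -6. 136. 138.  24. -77.] e 0.0
```

Call:
servo_tool([
  [0, 0, 0.07, 0, 0, 0, 0],
  [0, 0.03, 0, 0.07, 0, 0, 0],
  [0, 0, 0, 0, 0, 0, 0],
  [0.8, 0, 0, 0, 0, 0, 0],
  [1, 0, 0, 0, 0, 0, 0],
  [1, 0, 0, 0, 0, 0, 0],
  [1, 0.35, 0, -0.17, 0, 0, 0],
  [1, 0.6, 0, -0.28, 0, 0, 0],
  [1, 0.35, 0, -0.17, 0, 0, 0],
  [0.1, 0, 0, 0, 0, 0, 0],
  [0.1, 0, 0, 0, 0, 0, 0],
  [0.1, 0, 0, 0, 0, 0, 0],
  [0.1, 0, 0, 0, 0, 0, 0],
])

```text
time: 27.92
position: [0.4854, 0.1151, 0.014]
tool_rot: [-179.9, 24.2, 172.2]
ft_force: [0.2, -0.1, 0.8]
grip_width: 0.142
grip_force: 0.0
```

```bash
python3 - <<'E'
from h import *
import plan
for n,(u0,u1,v0,v1) in dict(top=(150,330,150,290),scene=(180,420,100,300)).items():
    im,P=cloud(n)
    m=(im.min(2)>140)&(P[...,2]>.036)&(P[...,2]<.054);m[:v0]=0;m[v1:]=0;m[:,:u0]=0;m[:,u1:]=0
    k,l,s,c=cv2.connectedComponentsWithStats(m.astype(np.uint8))
    for i in range(1,k):
        if s[i,4]>25:
            q=P[l==i];print(n,s[i,4],"crate",(plan.C.inv().apply(q.mean(0)-plan.O)*1000).round(1))
E
python3 to.py "[(-78,31,17,27),(-25,31,17,30)]"
```

```text
top 260 crate [-45.2  37.3  45.5]
scene 191 crate [-44.9  34.7  45.3]
t 28.025 j [-19.2  42.   -6.1 135.5 137.6  24.5 -78. ] p [0.485  0.1151 0.0139] rot [-179.9   24.2  172.2] F [-0.1 -0.3 -0.3] g 0.099 crate [-105.6   34.7   13.9] toolz [ 0.41 -0.   -0.91] tooly [ 0.  1. -0.]
(-78, 31, 17, 27) n 1 [0, -0.53, -0.07, 0.17, -0.01, -0.28, -0.01] | j [-17.  42.  -6. 135. 140.  27. -78.] e 0.0
(-25, 31, 17, 30) n 2 [0, -0.47, -0.0, 0.25, 0.0, -0.15, -0.0] | j [-16.  43.  -5. 130. 141.  26. -76.] e 0.0
```

Call:
servo_tool([
  [1, 0, -0.075, 0, 0, 0, 0],
  [1, 0, 0, 0, 0, 0, 0],
  [1, 0, 0, 0, 0, 0, 0],
  [1, -0.4, 0, 0.17, 0, 0, 0],
  [1, -0.5, 0, 0.22, 0, 0, 0],
  [1, -0.38, 0, 0.17, 0, 0, 0],
  [1, 0, 0, 0, 0, 0, 0],
])

```text
time: 28.9
position: [0.5548, 0.1017, 0.0149]
tool_rot: [-180.0, 24.3, 172.1]
ft_force: [-0.2, -0.2, -0.3]
grip_width: 0.999
grip_force: 0.0
```

```bash
python3 now.py
```

```text
t 28.9 j [-18.5  42.9   0.5 126.1 136.7  14.9 -71.9] p [0.5548 0.1017 0.0149] rot [-180.    24.3  172.1] F [-0.2 -0.2 -0.3] g 0.999 crate [-34.6  30.8  14.9] toolz [ 0.41 -0.   -0.91] tooly [ 0.  1. -0.]
```

Now I close to centre the jar, check that the pose has settled, release, and retreat.

Call:
servo_tool([
  [0, 0, 0, 0, 0, 0, 0],
  [0, 0, 0, 0, 0, 0, 0],
  [0, 0, 0, 0, 0, 0, 0],
  [0, 0, 0, 0, 0, 0, 0],
  [0.8, 0, 0, 0, 0, 0, 0],
  [1, 0, 0, 0, 0, 0, 0],
  [1, 0, 0, 0, 0, 0, 0],
  [1, 0.35, 0, -0.17, 0, 0, 0],
  [1, 0.6, 0, -0.27, 0, 0, 0],
  [1, 0.35, 0, -0.16, 0, 0, 0],
  [0.1, 0, 0, 0, 0, 0, 0],
  [0.1, 0, 0, 0, 0, 0, 0],
  [0.1, 0, 0, 0, 0, 0, 0],
  [0.1, 0, 0, 0, 0, 0, 0],
])

```text
time: 30.65
position: [0.4832, 0.1116, 0.0154]
tool_rot: [-179.9, 24.2, 172.2]
ft_force: [0.2, 0.3, 0.7]
grip_width: 0.142
grip_force: 0.0
```

```bash
python3 - <<'E'
from h import *
import plan
for n,(u0,u1,v0,v1) in dict(top=(150,330,150,290),scene=(180,420,100,300)).items():
    im,P=cloud(n)
    m=(im.min(2)>140)&(P[...,2]>.036)&(P[...,2]<.054);m[:v0]=0;m[v1:]=0;m[:,:u0]=0;m[:,u1:]=0
    k,l,s,c=cv2.connectedComponentsWithStats(m.astype(np.uint8))
    for i in range(1,k):
        if s[i,4]>25:
            q=P[l==i];print(n,s[i,4],"crate",(plan.C.inv().apply(q.mean(0)-plan.O)*1000).round(1))
E
python3 to.py "[(-78,31,17,27),(-25,31,17,30)]"
```

```text
top 247 crate [-43.7  31.6  45.7]
scene 187 crate [-44.2  29.3  45.2]
t 30.75 j [-18.4  41.8  -6.7 135.9 137.6  24.8 -77.7] p [0.4828 0.1116 0.0153] rot [-179.9   24.2  172.2] F [0.1 0.3 0.2] g 0.101 crate [-107.4   30.9   15.3] toolz [ 0.41 -0.   -0.91] tooly [ 0.  1. -0.]
(-78, 31, 17, 27) n 1 [0, -0.55, 0.0, 0.21, -0.01, -0.28, -0.01] | j [-17.  42.  -7. 135. 139.  27. -78.] e 0.0
(-25, 31, 17, 30) n 2 [0, -0.47, -0.0, 0.25, 0.0, -0.15, -0.0] | j [-16.  43.  -5. 130. 140.  26. -76.] e 0.0
```

The jar now sits at y ≈ 31. Pushing it in.

Call:
servo_tool([
  [0.1, -0.5, 0, 0.19, 0, -0.28, 0],
  [0.1, -0.2, 0, 0.11, 0, -0.3, 0],
  [0.1, -0.2, 0, 0.11, 0, 0, 0],
  [0.1, -0.2, 0, 0.11, 0, 0, 0],
  [0.1, -0.2, 0, 0.115, 0, 0, 0],
  [0.1, -0.2, 0, 0.115, 0, 0, 0],
  [0.1, 0, 0, 0, 0, 0, 0],
])

```text
time: 31.62
position: [0.5675, 0.1001, 0.0174]
tool_rot: [-179.9, 30.1, 172.1]
ft_force: [0.3, -0.5, 0.1]
grip_width: 0.101
grip_force: 0.1
```

```bash
python3 to.py "[(0,31,17,30),(17,31,17,30)]"
```

```text
t 31.625 j [-16.1  44.1  -4.4 128.2 139.9  25.3 -75.1] p [0.5675 0.1001 0.0174] rot [-179.9   30.1  172.1] F [ 0.3 -0.5  0.1] g 0.101 crate [-21.9  30.9  17.4] toolz [ 0.5  -0.   -0.87] tooly [ 0.  1. -0.]
(0, 31, 17, 30) n 1 [0, -0.37, 0.0, 0.23, -0.01, 0.01, -0.01] | j [-16.  44.  -3. 126. 140.  23. -74.] e 0.0
(17, 31, 17, 30) n 1 [0, -0.29, -0.0, 0.17, 0.0, 0.0, -0.0] | j [-16.  44.  -2. 124. 139.  20. -72.] e 0.0
```

Call:
servo_tool([
  [0.1, -0.1, 0, 0.06, 0, 0, 0],
  [0.1, -0.1, 0, 0.06, 0, 0, 0],
  [0.1, -0.1, 0, 0.06, 0, 0, 0],
  [0.1, -0.1, 0, 0.06, 0, 0, 0],
  [0.1, -0.1, 0, 0.06, 0, 0, 0],
  [0.1, -0.035, 0, 0.02, 0, 0, 0],
  [0.1, -0.035, 0, 0.02, 0, 0, 0],
  [0.1, 0, 0, 0, 0, 0, 0],
])

```text
time: 32.62
position: [0.5986, 0.0957, 0.017]
tool_rot: [-179.9, 30.0, 172.2]
ft_force: [-4.2, 0.4, 5.1]
grip_width: 0.101
grip_force: 3.0
```

Call:
servo_tool([
  [0.1, -0.035, 0, 0.02, 0, 0, 0],
  [0.1, -0.035, 0, 0.02, 0, 0, 0],
  [0.1, -0.035, 0, 0.02, 0, 0, 0],
  [0.1, 0, 0, 0, 0, 0, 0],
])

```text
time: 33.12
position: [0.6035, 0.0952, 0.0168]
tool_rot: [-180.0, 29.9, 172.2]
ft_force: [-6.3, 0.7, 8.4]
grip_width: 0.101
grip_force: 4.8
```

Call:
servo_tool([
  [0.1, -0.035, 0, 0.02, 0, 0, 0],
  [0.1, -0.035, 0, 0.02, 0, 0, 0],
  [0.1, 0, 0, 0, 0, 0, 0],
])

```text
time: 33.5
position: [0.6073, 0.0949, 0.0168]
tool_rot: [-180.0, 29.9, 172.2]
ft_force: [-7.3, 1.3, 9.1]
grip_width: 0.1
grip_force: 5.1
```

```bash
python3 now.py
```

```text
t 33.5 j [-16.1  44.9  -1.  122.4 138.9  19.5 -71.9] p [0.6073 0.0949 0.0168] rot [-180.    29.9  172.2] F [-7.3  1.3  9.1] g 0.1 crate [18.3 31.2 16.8] toolz [ 0.5  -0.   -0.87] tooly [ 0.  1. -0.]
```

Call:
servo_tool([
  [0.1, -0.035, 0, 0.02, 0, 0, 0],
  [0.1, 0, 0, 0, 0, 0, 0],
])

```text
time: 33.75
position: [0.6091, 0.0947, 0.0168]
tool_rot: [-180.0, 29.8, 172.3]
ft_force: [-8.4, 1.5, 9.7]
grip_width: 0.096
grip_force: 5.6
```

Call:
servo_tool([
  [0.1, -0.035, 0, 0.02, 0, 0, 0],
  [0.1, 0, 0, 0, 0, 0, 0],
])

```text
time: 34.0
position: [0.6092, 0.0947, 0.0167]
tool_rot: [-180.0, 29.7, 172.3]
ft_force: [-12.1, 1.8, 15.9]
grip_width: 0.1
grip_force: 9.0
```

```bash
python3 now.py
```

```text
t 34.0 j [-16.2  44.9  -0.7 122.  138.8  18.8 -71.6] p [0.6092 0.0947 0.0167] rot [-180.    29.7  172.3] F [-12.1   1.8  15.9] g 0.1 crate [20.2 31.2 16.7] toolz [ 0.5  -0.   -0.87] tooly [-0.  1. -0.]
```

Call:
servo_tool([
  [0.1, 0.25, 0, -0.14, 0, 0, 0],
  [0.1, 0.5, 0, -0.29, 0, 0, 0],
  [0.1, 0.5, 0, -0.29, 0, 0, 0],
  [0.1, 0.3, 0.5, -0.6, 0, 0, 0],
  [0.1, 0.3, 0.9, -0.5, 0, 0, 0],
  [0.1, 0.2, 0.9, -0.3, 0, 0, 0],
  [0.1, 0, 0.9, 0, 0, 0, 0],
  [0.1, 0, 0, 0, 0, 0, 0],
])

```text
time: 35.0
position: [0.4937, 0.2788, 0.0573]
tool_rot: [179.8, 30.1, 172.6]
ft_force: [-0.1, -0.5, -0.8]
grip_width: 0.103
grip_force: 0.0
```

```bash
python3 - <<'E'
from h import *
t,P=cloud("top");s,S=cloud("scene")
a=cv2.resize(t[145:200,185:310,::-1],(750,330),interpolation=cv2.INTER_CUBIC);b=cv2.resize(s[155:270,280:380,::-1],(235,270),interpolation=cv2.INTER_CUBIC)
o=np.zeros((600,750,3),np.uint8);o[:330]=a;o[330:,:235]=b;o[330:,250:610]=cv2.resize(s[:,:,::-1],(360,270));cv2.imwrite("pics/f.png",o)
print(arm.get_state()["position"],arm.get_state()["time"])
E
```

```text
[0.4940066  0.27185834 0.05694592] 35.1
```

View pics/f.png

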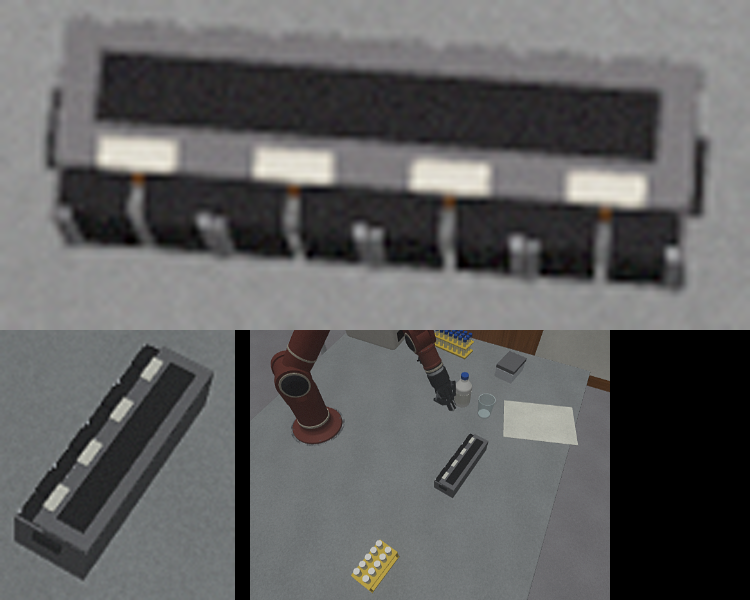

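The top crop shows all four cells with an amber speck in the slit (y≈175–215). All the doors lie flat and shut, and the bottle and beaker are in place. I'll back the gripper away from the bottle and hand in.

Call:
servo_tool([
  [0.1, 0, -0.7, -0.4, 0, 0, 0],
  [0.1, 0, -0.4, -0.2, 0, 0, 0],
  [0.1, 0, 0, 0, 0, 0, 0],
  [0.1, 0, 0, 0, 0, 0, 0],
])

```text
time: 35.6
position: [0.4722, 0.2191, 0.0829]
tool_rot: [-180.0, 29.9, 172.1]
ft_force: [-0.6, -0.0, -0.3]
grip_width: 0.101
grip_force: 0.0
```

```bash
python3 -c "
from bench import arm
print(arm.get_state()['ft_force']);print(arm.finish_job())"
```

```text
[-0.5849232  -0.02403219 -0.25128215]
the job is handed in; nothing more can be done
None
```

I felt that cells 1 and 2 were empty and pushed one jar standing into each until it met the back wall; the last pictures show all doors shut and the bystanders undisturbed, and I handed the job in at about 36 s without being told the verdict.

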